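# Make up two glazing kits in the pottery studio

## Robot

A 6-joint arm with a two-finger parallel gripper is mounted at the origin on the work surface. World frame = base frame: x ahead of the robot, y to its left, z up, the work surface at z = 0. Lengths are in m, angles in rad, forces in N, time in s.
With the tool pointing down it reaches from about 0.4 to 0.925 m from the base axis. Payload 3.4 kg.
Tool frame: the origin (TCP) lies at the very end of the fingers, on their centre line; the grasp point (between the pads) lies 19 mm behind it; z points along the fingers, y is the line along which they close (so a half turn about z gives the same grasp; the last joint's range is limited). The gripper opens to 85 mm and grips with 20 to 120 N. Pads are 22 mm wide; open, the fingers measure 114 mm over their backs; the gripper's body (76 mm by 85 mm) begins 54 mm behind the grasp point. The pads swing forward as they close: fully open they stand 13 mm farther back than shut.
Start: joints at [-1.28, 0.307, 1.506, -0, 1.328, -0.073], TCP at [0.205, -0.537, 0.231] pointing down, gripper open.
Joint ranges: [-3.12, 3.12], [-1.05, 2.28], [0.14, 2.33], [-1.42, 4.57], [0.1, 2.73], [-2.68, 2.68]. Speed limits (rad/s): [2.57, 2.57, 3.14, 3.14, 3.14, 3.14].

## Interface

Orientations are given as [roll, pitch, yaw] about the fixed x, y, z axes, in that order (R = Rz(yaw) Ry(pitch) Rx(roll)).
In Python, from bench import manip gives the robot as it stands.
- The arm moves only by the tool servo_tool, never from a script. Its argument "deltas" is a list of rows, each an object of numbers: "gripper": the opening, from -1 (shut) to 1 (fully open); "x", "y", "z": the shift along the tool's x, y, z normalised to -1 to 1, where 1 is 100 mm; "ax", "ay", "az": the turn, a rotation vector about the tool's x, y, z normalised to -1 to 1, where 1 is 180 degrees. A call has 1 to 10 rows; each row is the pose to reach, as a shift and turn from the pose commanded when the call began, along the tool's axes at that moment, turning the shorter way round; what a row does not reach only later rows make up. A row lasts 1/8 s, in which the tool goes at most 62.5 mm and 10.7 degrees, less where a joint would pass 70% of its speed; a pose out of reach is approached as far as the arm can. A call with a number of a shift or a turn outside -1 to 1 is refused whole. A call with a gripper value outside its range is refused whole. The fingers move at their own pace and stop on an object; "force" is the grip in N (left out, the last holds). Time passes only in rows, so rows that repeat a pose let the fingers close. It gives the time, the measured TCP pose, the force, the opening and the grip force at its end, in the units of the state.
- manip.observe(): the state, without advancing time (a new reading comes with each control period).
- manip.camera(name): name is "scene" or "side" or "wrist"; returns a dict with "color" (480x640x3 uint8, red, green, blue), "camera_matrix" (3x3 intrinsics, pixels), "rvec" (rotation vector, rad) and "tvec" (3), from world to camera coordinates, as OpenCV has them. Camera axes: x right, y down, z forward; pixel columns grow to the right and rows downward; lengths in m; the calibration is good to about 2 mm. A picture is of the moment at which its call begins. There is no depth.
- manip.job_done(): hands the job in; it is judged then, once.
The state is a dict: "time": time; "joints": joint angles; "qvel": joint speeds; "tau": joint torques, N m; "position": TCP position; "eef_rot": TCP orientation; "force": force on the tool from outside, world axes, zero at the start; "wrist_torque": the same for the moment, N m; "opening": finger opening in m; "finger_force": force on a finger pad.
Only numpy, scipy, OpenCV 4.12 (cv2) and the standard library are available. Lean on these libraries where they do the work, as an engineer would, in place of code of your own. Each camera call takes 0.05 s, during which the arm holds its last target. There are 200 camera calls.

## Task

Make up two kits: in the green tray, the purple jar upright in the white ring and the blue tile lengthwise in the middle of the grey pad; in the yellow tray, the teal jar upright in the white ring and the wooden stamp standing on its base in the middle of the grey pad. The blue tile is the bottom one in the wooden rack: slide it out level from under the brown and white tiles, which must not be lifted and end flat in the rack. Never tip a jar, set everything down gently, and leave the red jar where it stands.

Things in the scene. Friction and masses are not known exactly. Their poses are not given: they have to be found in the camera images.
- green_tray: Green kit tray, fixed, 190 (its x) by 150 mm (its y), walls 4 mm thick, 10 high, floor 4 thick. White ring for a jar centred at (+55, 0) mm in its frame, 62 mm across inside, 74 outside, top 12 above the table; grey pad painted on the floor, 62 (x) by 134 (y), centred at (-38, 0). Origin: centre of underside, on the table; z up, x from pad to ring, within 15 degrees of world x.
- yellow_tray: Yellow kit tray, fixed, 190 (its x) by 150 mm (its y), walls 4 mm thick, 10 high, floor 4 thick. White ring for a jar centred at (+55, 0) mm in its frame, 62 mm across inside, 74 outside, top 12 above the table; grey pad painted on the floor, 62 (x) by 134 (y), centred at (-38, 0). Origin: centre of underside, on the table; z up, x from pad to ring, within 15 degrees of world x.
- rack: Light wooden rack, fixed, 84 x 84 x 30 mm (inside 68 x 68), base 6 mm thick, walls 8 mm. Its front (-x side, within 15 degrees of facing the robot) has only two corner posts, 46 mm apart: the blue tile sticks out between them over the table and is clear once pulled 70 mm along rack -x. They hold back the brown tile, which then drops 10 mm. Origin: centre of underside, on the table; z up.
- blue_tile: Cobalt blue glazed tile, 110 mm (its x) by 40 mm (its y) by 10 mm thick, 90 g, lying on the rack's base under the brown and white tiles, with its front 43 mm sticking out of the rack, 6 mm above the table. Origin: centre of its underside, z up; its -x end is the one that sticks out.
- brown_tile: Terracotta tile, 60 by 64 by 9 mm, 70 g, lying on the blue tile inside the rack; stays there. Origin: centre of its underside, z up.
- white_tile: White tile, 46 by 46 by 9 mm, 40 g, lying on the brown tile; stays there. Origin: centre of its underside, z up.
- purple_jar: Purple glass glaze jar, about 130 g, with a flat brass screw lid, standing upright, 65 mm high and 46 mm across (body 46 mm across to 46 mm height, lid 44 mm across); colour shows on its sides and on a disc on the lid. Origin: centre of its underside, z up. 
- teal_jar: Teal (dark blue-green) glass glaze jar, about 130 g, with a flat brass screw lid, standing upright, 65 mm high and 46 mm across (body 46 mm across to 46 mm height, lid 44 mm across); colour shows on its sides and on a disc on the lid. Origin: centre of its underside, z up. 
- red_jar: Red glass glaze jar, about 130 g, with a flat brass screw lid, standing upright, 65 mm high and 46 mm across (body 46 mm across to 46 mm height, lid 44 mm across); colour shows on its sides and on a disc on the lid. Origin: centre of its underside, z up. Not wanted in a kit.
- stamp: Brown wooden clay stamp, 60 g, standing on its round base (40 mm across, 14 mm high), with an upright round handle 22 mm across that tapers in at the top, 56 mm high in all. Origin: centre of its underside, z up.
Things that resemble listed ones, but are neither listed nor needed, are in the scene too. Of the things that look like the teal_jar, the largest one is meant.

How it is judged:
At the end, for the whole second after the job is handed in: Each jar upright on the tray floor within 13 mm of its ring's centre; tile (flat, lengthwise within 0.2 rad) and stamp (upright) on the floor within 15 mm of their pads' centres; brown and white tiles flat in the rack, within 20 mm of its middle; red jar within 25 mm of its start; all at rest (x of purple_jar in the frame of green_tray between 0.042 and 0.068 m and y of purple_jar in the frame of green_tray between -0.013 and 0.013 m and z of each of purple_jar, blue_tile in the frame of green_tray below 0.009 m and angle between each of purple_jar, teal_jar, blue_tile, stamp, red_jar's own z axis and vertical below 0.1 rad and linear speed of each of purple_jar, teal_jar, blue_tile, stamp, brown_tile, white_tile below 0.02 m/s and angular speed of each of purple_jar, teal_jar, blue_tile, stamp, brown_tile, white_tile below 0.2 rad/s and x of teal_jar in the frame of yellow_tray between 0.042 and 0.068 m and y of teal_jar in the frame of yellow_tray between -0.013 and 0.013 m and z of each of teal_jar, stamp in the frame of yellow_tray below 0.009 m and x of blue_tile in the frame of green_tray between -0.053 and -0.023 m and y of blue_tile in the frame of green_tray between -0.015 and 0.015 m and x of stamp in the frame of yellow_tray between -0.053 and -0.023 m and y of stamp in the frame of yellow_tray between -0.015 and 0.015 m and angle between the x axis of blue_tile and the y axis of green_tray, either way round below 0.2 rad and distance of red_jar from where it was at the start of the episode below 0.025 m and x of brown_tile in the frame of rack between -0.02 and 0.02 m and y of brown_tile in the frame of rack between -0.02 and 0.02 m and z of brown_tile in the frame of rack below 0.01 m and angle between each of brown_tile, white_tile's own z axis and vertical below 0.12 rad and x of white_tile in the frame of rack between -0.02 and 0.02 m and y of white_tile in the frame of rack between -0.02 and 0.02 m and z of white_tile in the frame of rack below 0.019 m); the robot touches nothing.
It fails at once if the brown or white tile is lifted out of the rack (more than 12 mm above its place at the start) or tipped over 0.7 rad (z of brown_tile in the frame of rack above 0.028 m or z of white_tile in the frame of rack above 0.037 m or angle between any of brown_tile, white_tile's own z axis and vertical above 0.7 rad).
It fails at once if a jar tips over 0.8 rad (angle between any of purple_jar, teal_jar, red_jar's own z axis and vertical above 0.8 rad).
It fails at once if the red jar is moved by more than 50 mm (distance of red_jar from where it was at the start of the episode above 0.05 m).
It fails at once if a jar, the tile or the stamp is dropped or slammed down (faster than 0.7 m/s less than 40 mm above the table) ((height (world z) of purple_jar below 0.04 m and linear speed of purple_jar above 0.7 m/s) or (height (world z) of teal_jar below 0.04 m and linear speed of teal_jar above 0.7 m/s) or (height (world z) of blue_tile below 0.04 m and linear speed of blue_tile above 0.7 m/s) or (height (world z) of stamp below 0.04 m and linear speed of stamp above 0.7 m/s)).
It also fails if it takes over 112 s, if anything falls off the work surface, if the arm or the gripper's body presses on something with over 40 N, if the wrist force passes 120 N, or if a joint passes its speed limit or range.

## Working session

There is one attempt and no reset: what is moved stays moved. The work goes in short steps, Python scripts to look and compute and a tool call to move; the robot and the scene stay as the last step left them, time stands still between calls to the robot, and variables do not carry over. Pictures are saved under pics/ and viewed, at most 15 in all, crops included, and the job is handed in when it is done.

Besides the shell and the picture viewer there is one more tool, called after "Request:" by a JSON object that holds its "api" and its "payload". servo_tool: Moves the arm, as the interface text tells. Scaled input: -1 to 1 covers 100 mm each way for a shift and 180 degrees each way for a turn. Its arguments: {"type":"object","properties":{"deltas":{"type":"array"},"force":{"type":"number"}},"required":["deltas"]}

```bash
mkdir -p pics; cat > h.py <<'E'
import numpy as np, cv2, pickle
from bench import manip
def snap(n,tag):
    c=manip.camera(n); pickle.dump(c,open(f'{tag}.pkl','wb'))
    cv2.imwrite(f'pics/{tag}.png',c['color'][:,:,::-1]); return c
def load(tag): return pickle.load(open(f'{tag}.pkl','rb'))
def ray(c,uv):
    R=cv2.Rodrigues(np.array(c['rvec'],float))[0]; t=np.array(c['tvec'],float).ravel()
    uv=np.atleast_2d(np.array(uv,float))
    d=np.c_[uv,np.ones(len(uv))]@np.linalg.inv(c['camera_matrix']).T@R
    return -R.T@t, d
def plane(c,uv,z):
    o,d=ray(c,uv); return o+d*((z-o[2])/d[:,2])[:,None]
def tri(c1,u1,c2,u2):
    o1,d1=ray(c1,u1);o2,d2=ray(c2,u2);out=[]
    for a,b in zip(d1,d2):
        s=np.linalg.lstsq(np.c_[a,-b],o2-o1,rcond=None)[0]
        p,q=o1+a*s[0],o2+b*s[1]; out.append(np.r_[(p+q)/2,np.linalg.norm(p-q)])
    return np.array(out)
def proj(c,P): return cv2.projectPoints(np.atleast_2d(np.array(P,float)),np.array(c['rvec'],float),np.array(c['tvec'],float),c['camera_matrix'],None)[0].reshape(-1,2)
E
python3 - <<'E'
from h import *
for n in('scene','side','wrist'):
    c=snap(n,n+'0'); o,d=ray(c,[[320,240]]); print(n,o.round(3),d.round(2))
print(manip.observe())
E
```

```text
scene [ 1.046 -0.194  0.533] [[-0.71  0.27 -0.65]]
side [ 0.289 -0.694  0.507] [[ 0.26  0.81 -0.52]]
wrist [ 0.27  -0.513  0.373] [[-0.24 -0.1  -0.97]]
{'time': 0.15, 'joints': array([-1.27952366e+00,  3.07426582e-01,  1.50735320e+00,  1.56475019e-05,
        1.32843519e+00, -7.35227474e-02]), 'qvel': array([-0.00033455, -0.00097207, -0.00134785,  0.00104445, -0.0001339 ,
        0.00083972]), 'tau': array([-1.68516731e-04, -4.57978284e+01, -2.52220845e+01, -6.00676935e-05,
        8.57706356e-03, -1.85575612e-05]), 'position': array([ 0.20495289, -0.53666349,  0.2305857 ]), 'eef_rot': array([-3.13997583e+00, -1.34312770e-04,  3.64791537e-01]), 'force': array([0.34350581, 0.24447156, 0.20433486]), 'wrist_torque': array([ 0.01158236, -0.02249127, -0.01235521]), 'finger_force': 0.0, 'opening': 0.08523658143519129}
```

View pics/scene0.png

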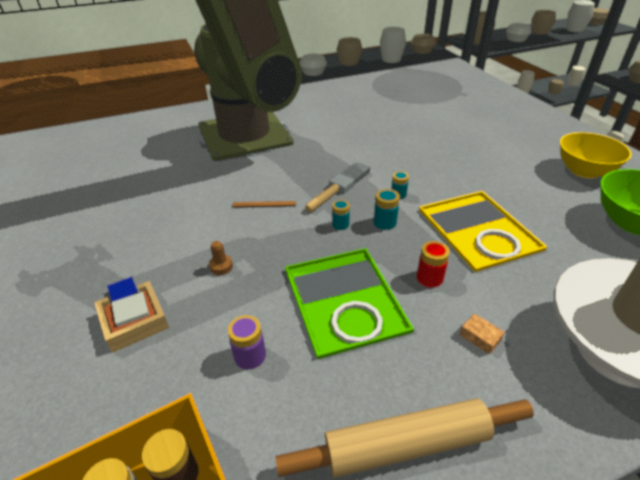

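View pics/side0.png

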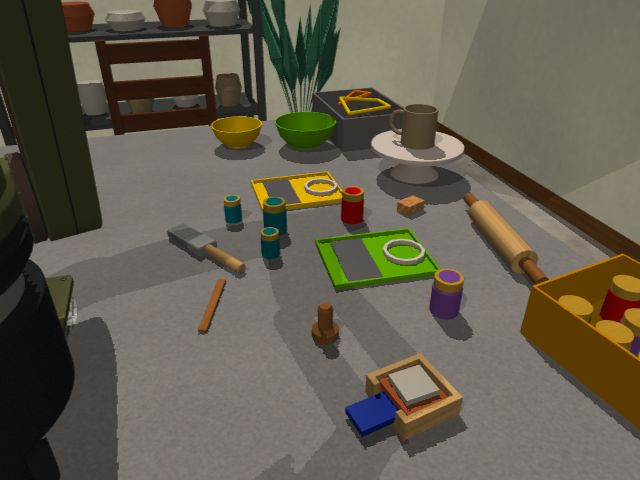

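Both views show the scene. Purple jar is at scene (247,340), the rack at (130,315) with the blue tile facing the robot, the stamp at (220,257), the red jar at (432,264), the green tray at (347,300) and the yellow tray at (482,230).
Teal candidates in scene pixels are (341,214), (386,209) and (400,185). (386,209) looks largest, which is side (275,216). I'll measure and confirm with a crop.

```bash
cat >> h.py <<'E'
def comps(c,h0,h1,smin=120,vmin=40,amin=25,box=None,vmax=255):
    hsv=cv2.cvtColor(c['color'],cv2.COLOR_RGB2HSV)
    m=cv2.inRange(hsv,(h0,smin,vmin),(h1,255,vmax))
    if box: 
        k=np.zeros_like(m); k[box[1]:box[3],box[0]:box[2]]=1; m=m*k
    n,l,s,ce=cv2.connectedComponentsWithStats(m,connectivity=4)
    return [(s[i,4],ce[i].round(1).tolist(),s[i,:4].tolist(),(l==i).astype(np.uint8)) for i in range(1,n) if s[i,4]>=amin]
E
python3 - <<'E'
from h import *
S,D=load('scene0'),load('side0')
for nm,h in dict(purple=(125,160),teal=(84,100),green=(40,70),yellow=(24,31),blue=(112,124),red=(0,3),brass=(15,23)).items():
    for t,c in(('scene',S),('side',D)):
        print(nm,t,[(int(a),p,b) for a,p,b,_ in comps(c,*h,smin=110)][:14])
for p in ((247,340),(386,212),(386,196),(245,329),(130,308),(340,283),(220,264),(465,215),(128,322)): print(p,cv2.cvtColor(S['color'],cv2.COLOR_RGB2HSV)[p[1],p[0]])
a=cv2.resize(S['color'][160:290,320:480],None,fx=4,fy=4)[:, :, ::-1]; cv2.imwrite('pics/tealcrop.png',a)
b=cv2.resize(D['color'][330:450,330:480],None,fx=5,fy=5)[:, :, ::-1]; cv2.imwrite('pics/rackcrop.png',b)
E
```

```text
purple scene [(265, [243.6, 327.3], [234, 320, 21, 16]), (572, [249.6, 355.2], [233, 338, 32, 30])]
purple side [(183, [448.7, 275.8], [439, 270, 20, 12]), (751, [444.4, 303.5], [430, 285, 32, 34]), (127, [635.4, 345.8], [630, 337, 10, 19])]
teal scene [(30, [400.3, 174.7], [396, 173, 9, 4]), (121, [400.7, 188.9], [393, 183, 15, 15]), (96, [387.3, 194.8], [380, 191, 15, 8]), (45, [340.4, 204.0], [336, 202, 10, 5]), (438, [385.2, 217.6], [374, 205, 24, 24]), (226, [340.4, 221.1], [332, 213, 17, 17])]
teal side [(42, [231.2, 197.9], [226, 196, 11, 5]), (88, [273.6, 201.0], [266, 198, 16, 7]), (250, [232.5, 213.9], [224, 205, 17, 18]), (369, [275.4, 220.9], [263, 210, 23, 26]), (60, [269.3, 230.7], [264, 228, 12, 6]), (313, [270.3, 248.8], [261, 238, 19, 21])]
green scene [(2121, [622.2, 198.1], [600, 169, 40, 66]), (5204, [345.9, 304.8], [285, 248, 129, 111]), (914, [356.5, 321.8], [337, 307, 40, 30])]
green side [(1800, [305.3, 128.5], [274, 111, 63, 39]), (3143, [375.2, 259.2], [315, 228, 126, 62]), (366, [403.4, 251.0], [387, 244, 34, 15])]
yellow scene [(2476, [592.5, 153.5], [560,
[... 1560 characters left out ...]
143, 10, 13]), (68, [492.1, 163.4], [485, 157, 15, 14]), (436, [294.3, 177.7], [251, 171, 85, 21]), (27, [518.6, 180.5], [513, 178, 11, 5]), (121, [320.5, 185.9], [308, 182, 26, 9]), (860, [313.4, 200.4], [259, 182, 105, 31]), (35, [299.9, 191.5], [295, 187, 11, 9]), (30, [256.5, 195.2], [254, 189, 6, 14]), (32, [538.1, 195.8], [536, 190, 6, 12]), (99, [231.5, 201.8], [224, 196, 16, 11]), (2024, [501.0, 234.8], [469, 200, 69, 73]), (29, [577.5, 218.7], [574, 215, 8, 7])]
(247, 340) [ 22 197 166]
(386, 212) [ 91 255  61]
(386, 196) [ 92 255 116]
(245, 329) [137 125 173]
(130, 308) [ 37  28 199]
(340, 283) [ 86  17 103]
(220, 264) [ 15 174 107]
(465, 215) [ 98  10 104]
(128, 322) [ 13  79 122]
```

View pics/tealcrop.png

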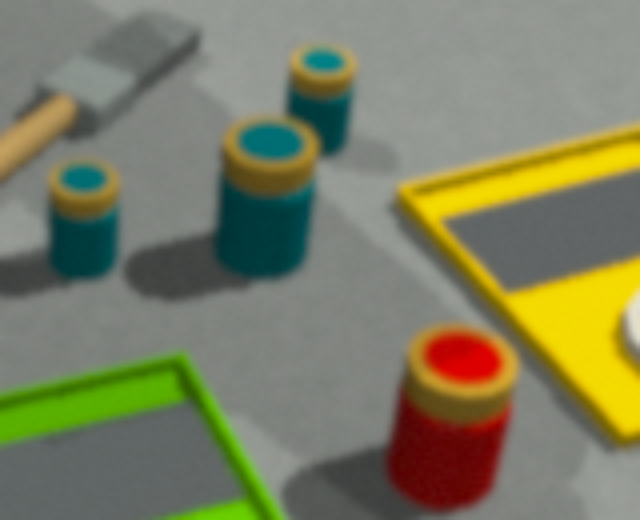

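View pics/rackcrop.png

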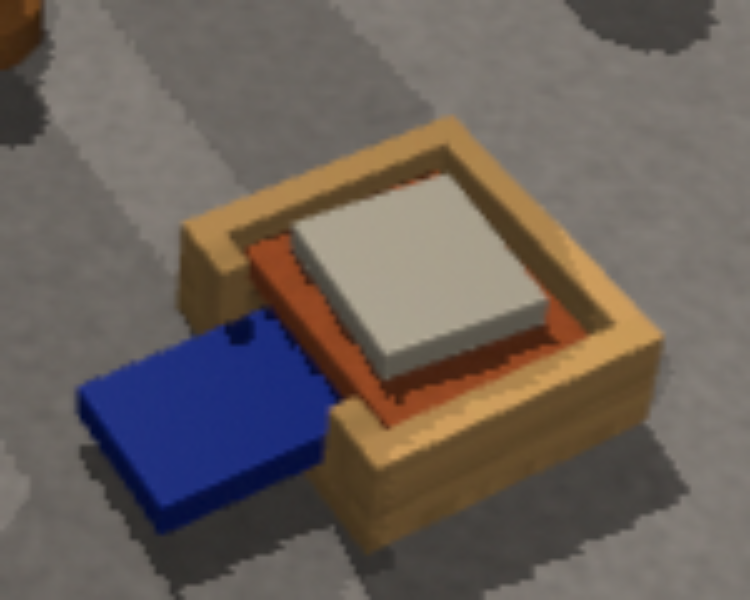

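The crop confirms the teal jar at scene (386,209) as the largest: its lid is about 25 px wide against 17 px for the other two. The rack crop shows the blue tile sticking out between the posts, with brown and white on top. Next I'll work out the metric positions.

```bash
cat > meas.py <<'E'
from h import *
S,D=load('scene0'),load('side0')
def T(n,a,b): print(n,tri(S,[a],D,[b])[0].round(4))
T('purple lid',(243.6,327.3),(448.7,275.8)); T('teal lid',(387.3,194.8),(273.6,201.0)); T('red lid',(435.3,249.2),(352.4,190.4))
for nm,c,u in(('S',S,(249.6,369)),):pass
# trays
for tn,h in(('green',(40,70)),('yellow',(23,32))):
    for t,c in(('scene',S),('side',D)):
        lo=(lambda p:True)
        R=[285,165,545,360] if t=='scene' else [245,165,445,295]
        cs=comps(c,*h,smin=120,vmin=60,box=R)
        hsv=cv2.cvtColor(c['color'],cv2.COLOR_RGB2HSV)
        m=np.zeros(hsv.shape[:2],np.uint8)
        if tn=='green':
            big=max(cs,key=lambda x:x[0])
            pts=np.argwhere(big[3])[:,::-1]
        else:
            g=cv2.inRange(hsv,(20,170,60),(33,255,255)); n,l,s,_=cv2.connectedComponentsWithStats(g)
            i=l[192:272,420:546] if t=='scene' else l[172:210,252:340]
            i=np.bincount(i[i>0]).argmax(); pts=np.argwhere(l==i)[:,::-1]
            if t=='side': pts=pts[pts[:,0]<341]
        hull=cv2.convexHull(pts.astype(np.int32)); cv2.fillConvexPoly(m,hull,255)
        m=cv2.erode(m,np.ones((3,3)))
        gray=cv2.inRange(hsv,(0,0,60),(180,70,135))&m; wh=cv2.inRange(hsv,(0,0,140),(180,80,255))&m
        res={}
        for k,mm,z in(('pad',gray,.004),('ring',wh,.010)):
            n,l,s,ce=cv2.connectedComponentsWithStats(mm); i=1+s[1:,4].argmax()
            q=max(cv2.findContours((l==i).astype(np.uint8),0,1)[0],key=cv2.contourArea)
            P=plane(c,q.reshape(-1,2),z)[:,:2]; r=cv2.minAreaRect((P*1000).astype(np.float32))
            res[k]=np.array(r[0])/1000; print(tn,t,k,np.round(r[0],1),np.round(r[1],1),round(r[2],1), 'px',ce[i].round(1))
        d=res['ring']-res['pad']; print('   dist',np.linalg.norm(d).round(4),'yaw',np.degrees(np.arctan2(d[1],d[0])).round(2))
        q=cv2.minAreaRect((plane(c,hull.reshape(-1,2),.006)[:,:2]*1000).astype(np.float32)); print('   hull',np.round(q[0],1),np.round(q[1],1),round(q[2],1))
# rack, tile from side crop
f=lambda p:(np.array(p,float)/5+330-.4)
for n,p,z in(('rack top',[(183,225),(450,120),(660,335),(375,465)],.030),('blue top',[(78,388),(160,508),(325,460),(262,312)],.016),('white',[(292,228),(445,175),(548,298),(388,355)],.034)):
    P=plane(D,f(p),z)[:,:2]; e=np.roll(P,-1,0)-P; print(n,P.round(4).tolist(),'len',np.linalg.norm(e,axis=1).round(4),'ang',np.degrees(np.arctan2(e[:,1],e[:,0])).round(1),'c',P.mean(0).round(4))
    print('  in scene',proj(S,np.c_[P,[z]*4]).round(0).tolist())
for t,c,p in(('S',S,(217.5,243)),('D',D,(324.5,306))): pass
T('stamp top?',(217.2,243.5),(324.8,306.5))
for t,c,b in(('S',S,(205,238,236,278)),('D',D,(308,298,344,348))):
    for a,ce,bb,_ in comps(c,0,25,smin=120,vmin=30,box=b): print('stamp',t,a,ce,bb)
E
python3 meas.py
python3 - <<'E'
from h import *
S,D=load('scene0'),load('side0')
a=cv2.resize(S['color'][230:360,90:260],None,fx=4,fy=4)[:, :, ::-1]; cv2.imwrite('pics/scrop.png',a)
E
```

```text
purple lid [ 0.6629 -0.1607  0.0647  0.003 ]
teal lid [0.4677 0.1619 0.0647 0.0018]
red lid [0.6298 0.1608 0.0639 0.0026]
green scene pad [580.1  10.8] [132.6  58.6] 85.6 px [335.9 281.1]
green scene ring [672.9   2.2] [74.9 75. ] 84.7 px [356.2 321.5]
   dist 0.0933 yaw -5.29
   hull [618.3   7. ] [153.6 196.9] 85.5
green side pad [579.9  15.7] [131.   60.9] 85.7 px [355.2 259.5]
green side ring [672.6   7.2] [71.9 74.7] 72.4 px [403.6 249.8]
   dist 0.0931 yaw -5.24
   hull [617.8   9. ] [165.8 193.7] 85.5
yellow scene pad [518.9 316.8] [129.8  56.4] 88.4 px [466.8 216. ]
yellow scene ring [611.8 312.9] [73.9 73.8] 89.0 px [497.5 243.1]
   dist 0.093 yaw -2.4
   hull [557.6 313.4] [155.8 195.3] 88.4
yellow side pad [518.  323.6] [126.8  59.6] 88.8 px [281.4 190.4]
yellow side ring [611.6 317.4] [65.  71.7] 72.4 px [320.2 185.3]
   dist 0.0938 yaw -3.79
   hull [555.9 311.6] [176.4 192.6] 88.5
rack top [[0.4833, -0.2754], [0.5647, -0.2623], [0.5791, -0.3427], [0.4974, -0.3562]] len [0.0824 0.0817 0.0828 0.082 ] ang [   9.2  -79.8 -170.6   99.9] c [ 0.5311 -0.3092]
  in scene [[150.0, 280.0], [164.0, 313.0], [107.0, 338.0], [96.0, 300.0]]
blue top [[0.445, -0.3043], [0.4512, -0.3422], [0.493, -0.3415], [0.4969, -0.296]] len [0.0384 0.0418 0.0456 0.0525] ang [ -80.7    1.    85.1 -170.9] c [ 0.4715 -0.321 ]
  in scene [[132.0, 275.0], [108.0, 284.0], [109.0, 302.0], [140.0, 295.0]]
white [[0.5073, -0.2881], [0.552, -0.2833], [0.5569, -0.3275], [0.5124, -0.3316]] len [0.045  0.0445 0.0448 0.0438] ang [   6.1  -83.6 -174.8   96.7] c [ 0.5321 -0.3076]
  in scene [[142.0, 290.0], [148.0, 310.0], [117.0, 321.0], [113.0, 301.0]]
stamp top? [ 4.666e-01 -1.584e-01  5.320e-02  1.000e-04]
stamp S 483 [219.6, 259.7] [210, 242, 22, 32]
stamp D 781 [324.7, 325.8] [312, 302, 27, 43]
```

View pics/scrop.png

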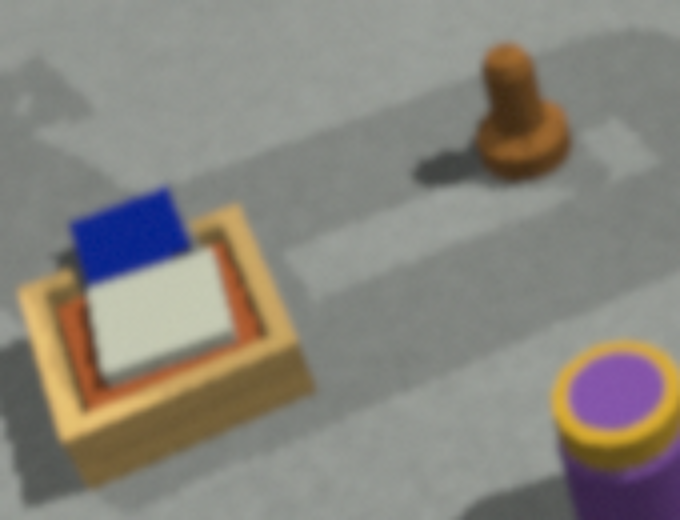

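Lid heights triangulate to 64–65 mm, ring-to-pad distances come out at 93 mm, and the rack and tile sizes match the text. The scene view also shows the stamp at (217,243) and the tile front at (132,275)–(108,284). The blue tile is nearest, so I'll go to a hover over it and refine with the wrist camera.

Request:
{"api": "servo_tool", "payload": {"deltas": [{"x": 0.46, "y": -0.2}, {"x": 0.92, "y": -0.39}, {"x": 0.92, "y": -0.39}]}}

```text
invalid input
```

Request:
{"api": "servo_tool", "payload": {"deltas": [{"x": 0.46, "y": -0.2}, {"x": 0.92, "y": -0.39}, {"x": 0.92, "y": -0.39}]}}

```text
invalid input
```

Request:
{"api": "servo_tool", "payload": {"deltas": [{"x": 0.46, "y": -0.2, "z": 0.15, "az": 0.03}, {"x": 0.92, "y": -0.39, "z": 0.3, "az": 0.063}, {"x": 0.92, "y": -0.39, "z": 0.3, "az": 0.063}, {"x": 0.92, "y": -0.39, "z": 0.3, "az": 0.063}]}}

```text
invalid input
```

```bash
cat >> h.py <<'E'
def to(x,y,z,yawdeg):
    s=manip.observe(); p=np.array(s['position']); r=s['eef_rot']; ps=r[2]
    d=np.array([x,y,z])-p; c,sn=np.cos(ps),np.sin(ps)
    dy=(np.radians(yawdeg)-ps+np.pi)%(2*np.pi)-np.pi
    print('now',p.round(4),np.degrees(r).round(2),'t',s['time'],'-> x %.3f y %.3f z %.3f az %.3f'%(10*(d[0]*c+d[1]*sn),10*(d[0]*sn-d[1]*c),-10*d[2],-dy/np.pi))
E
python3 - <<'E'
from h import *
c=snap('wrist','w1'); to(.46,-.32,.1,9.5)
E
```

```text
now [ 0.205  -0.5368  0.2307] [-1.7992e+02 -1.0000e-02  2.0900e+01] t 0.2 -> x 3.155 y -1.115 z 1.307 az 0.063
```

View pics/w1.png

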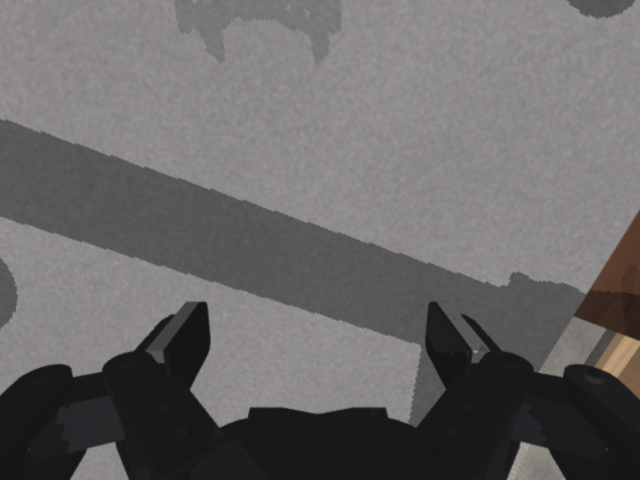

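The picture shows only bare table, because the moves were refused. Rows probably need every key, so I'll test that.

Request:
{"api": "servo_tool", "payload": {"deltas": [{"x": 0.46, "y": -0.2, "z": 0, "ax": 0, "ay": 0, "az": 0, "gripper": 1}, {"x": 0.92, "y": -0.39, "z": 0, "ax": 0, "ay": 0, "az": 0, "gripper": 1}, {"x": 0.92, "y": -0.39, "z": 0, "ax": 0, "ay": 0, "az": 0, "gripper": 1}]}}

```text
time: 0.57
position: [0.2789, -0.4653, 0.2311]
eef_rot: [-3.14, -0.001, 0.369]
force: [-0.9, -0.4, -0.1]
opening: 0.0853
finger_force: 0.0
```

Request:
{"api": "servo_tool", "payload": {"deltas": [{"x": 0.46, "y": -0.2, "z": 0, "ax": 0, "ay": 0, "az": 0, "gripper": 1}, {"x": 0.92, "y": -0.39, "z": 0, "ax": 0, "ay": 0, "az": 0, "gripper": 1}]}}

```text
time: 0.82
position: [0.3493, -0.3989, 0.2312]
eef_rot: [3.141, 0.0, 0.363]
force: [0.9, -0.7, -0.5]
opening: 0.0852
finger_force: 0.0
```

Request:
{"api": "servo_tool", "payload": {"deltas": [{"x": 0.46, "y": -0.2, "z": 0.15, "ax": 0, "ay": 0, "az": 0.03, "gripper": 1}, {"x": 0.92, "y": -0.39, "z": 0.3, "ax": 0, "ay": 0, "az": 0.063, "gripper": 1}, {"x": 0.92, "y": -0.39, "z": 0.3, "ax": 0, "ay": 0, "az": 0.063, "gripper": 1}, {"x": 0.92, "y": -0.39, "z": 0.3, "ax": 0, "ay": 0, "az": 0.063, "gripper": 1}]}}

```text
time: 1.32
position: [0.4209, -0.3302, 0.2013]
eef_rot: [3.141, 0.001, 0.168]
force: [0.0, -0.2, -0.3]
opening: 0.0858
finger_force: 0.0
```

```bash
python3 - <<'E'
from h import *
c=snap('wrist','w2'); to(.46,-.32,.1,9.5)
for a,ce,b,m in comps(c,108,126,smin=120,vmin=40):
    print(a,ce,b)
E
```

```text
now [ 0.4207 -0.3307  0.2015] [1.7994e+02 2.0000e-02 9.5600e+00] t 1.375 -> x 0.405 y -0.040 z 1.015 az 0.000
2878 [317.0, 155.4] [294, 124, 46, 64]
```

View pics/w2.png

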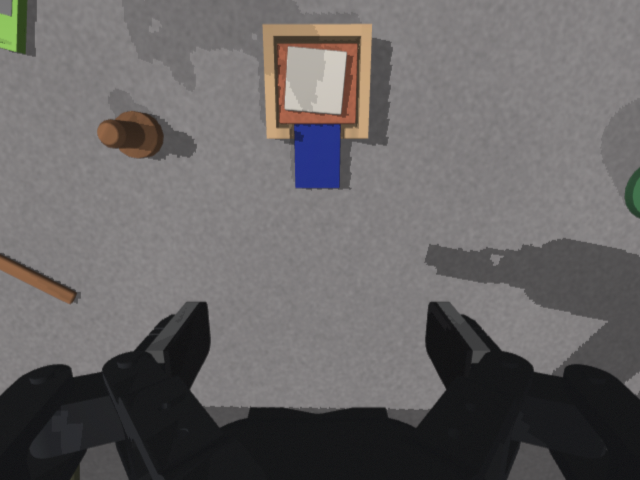

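The wrist view shows the tile's front edge at (295–340,188), square to the tool, the rack at (264–372,25–138), and the stamp base at (145,134). Next I'll triangulate against the other views.

```bash
python3 - <<'E'
from h import *
W,S,D=load('w2'),load('scene0'),load('side0')
f=lambda p:np.array(p,float)/5+330-.4
g=lambda p:np.array(p,float)/4+np.array([90,230])-.4
u=[(294.5,188),(340.5,188)]
a=tri(W,u,D,[f((78,388)),f((160,508))]); print('tile front W-D',a.round(4))
b=tri(W,u,S,[g((165,188)),g((72,222))]); print('tile front W-S',b.round(4))
P=plane(W,u,.016); print('W plane',P.round(4), np.linalg.norm(P[0]-P[1]).round(4),'front yaw',np.degrees(np.arctan2(*(P[0]-P[1])[[1,0]])).round(2)-90)
r=[(263.5,24.5),(371.5,24.5),(370,138),(266,138)]
R=plane(W,r,.030); print('rack',R.round(4).tolist(),'c',R.mean(0).round(4),np.linalg.norm(R-np.roll(R,-1,0),axis=1).round(4))
print('rack tri W-D',tri(W,[r[0],r[1],r[3]],D,[f((450,120)),f((660,335)),f((183,225))]).round(4))
# stamp
print('stamp top W-S',tri(W,[(109,133)],S,[(217.2,243.5)]).round(4),'W-D',tri(W,[(109,133)],D,[(324.8,305)]).round(4))
print('stamp base plane',plane(W,[(141,134)],.012).round(4))
E
```

```text
tile front W-D [[ 0.4459 -0.3049  0.016   0.0021]
 [ 0.4522 -0.3451  0.0185  0.0041]]
tile front W-S [[ 0.4468 -0.306   0.015   0.0011]
 [ 0.4534 -0.3447  0.0156  0.0033]]
W plane [[ 0.4468 -0.3055  0.016 ]
 [ 0.4537 -0.3462  0.016 ]] 0.0413 front yaw 9.599999999999994
rack [[0.5681, -0.2639, 0.03], [0.5819, -0.3456, 0.03], [0.4999, -0.3616, 0.03], [0.4855, -0.2766, 0.03]] c [ 0.5339 -0.3119  0.03  ] [0.0828 0.0836 0.0862 0.0836]
rack tri W-D [[ 0.5662 -0.2633  0.0305  0.0038]
 [ 0.5795 -0.3447  0.0324  0.0035]
 [ 0.4844 -0.2759  0.0298  0.0024]]
stamp top W-S [[ 0.4689 -0.1597  0.054   0.0029]] W-D [[ 0.4679 -0.1608  0.0562  0.0045]]
stamp base plane [[ 0.4704 -0.166   0.012 ]]
```

Tile height of 15–16 mm is confirmed, with its front centre at (0.450,-0.3255) and yaw 9.6°. I'll grip 19 mm in from that end, then pull.

Request:
{"api": "servo_tool", "payload": {"deltas": [{"x": 0.25, "y": 0, "z": 0.5, "ax": 0, "ay": 0, "az": 0, "gripper": 1}, {"x": 0.48, "y": 0, "z": 1.0, "ax": 0, "ay": 0, "az": 0, "gripper": 1}, {"x": 0.48, "y": 0, "z": 1.0, "ax": 0, "ay": 0, "az": 0, "gripper": 1}]}}

```text
time: 1.75
position: [0.4664, -0.3211, 0.098]
eef_rot: [-3.136, 0.005, 0.166]
force: [-0.2, 0.7, 0.7]
opening: 0.0858
finger_force: 0.0
```

Request:
{"api": "servo_tool", "payload": {"deltas": [{"x": 0, "y": 0, "z": 0.4, "ax": 0, "ay": 0, "az": 0, "gripper": 0.6}, {"x": 0, "y": 0, "z": 0.75, "ax": 0, "ay": 0, "az": 0, "gripper": 0.4}, {"x": 0, "y": 0, "z": 0.94, "ax": 0, "ay": 0, "az": 0, "gripper": 0.4}, {"x": 0, "y": 0, "z": 0.94, "ax": 0, "ay": 0, "az": 0, "gripper": 0.3}]}}

```text
time: 2.25
position: [0.4675, -0.3226, 0.0079]
eef_rot: [-3.141, 0.001, 0.166]
force: [0.8, -0.5, -0.2]
opening: 0.0553
finger_force: 0.0
```

```bash
python3 - <<'E'
from h import *
c=snap('side','s2'); to(.4687,-.3223,.007,9.6)
cv2.imwrite('pics/s2c.png',cv2.resize(c['color'][300:460,280:480],None,fx=4,fy=3.75)[:,:,::-1][:600])
E
```

```text
now [ 0.4683 -0.323   0.0087] [ 1.7993e+02 -4.0000e-02  9.4900e+00] t 2.3 -> x 0.005 y -0.006 z 0.017 az -0.001
```

View pics/s2c.png

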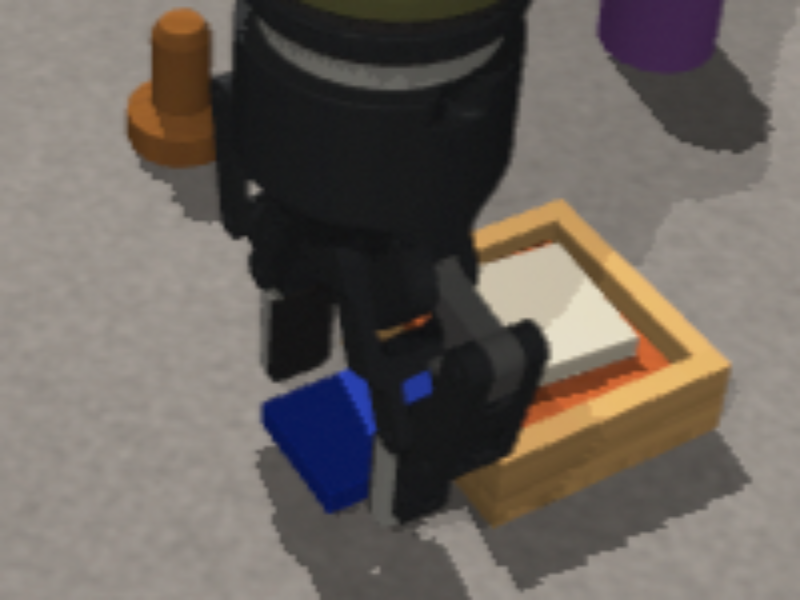

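The fingers straddle the tile in front of the post, with tips near tile level (crop (385,515)). Next I'll lower 2 mm and close.

Request:
{"api": "servo_tool", "payload": {"deltas": [{"x": 0, "y": 0, "z": 0.02, "ax": 0, "ay": 0, "az": 0, "gripper": 0.1}, {"x": 0, "y": 0, "z": 0.02, "ax": 0, "ay": 0, "az": 0, "gripper": -0.2}, {"x": 0, "y": 0, "z": 0.02, "ax": 0, "ay": 0, "az": 0, "gripper": -0.5}, {"x": 0, "y": 0, "z": 0.02, "ax": 0, "ay": 0, "az": 0, "gripper": -0.5}, {"x": 0, "y": 0, "z": 0.02, "ax": 0, "ay": 0, "az": 0, "gripper": -0.5}], "force": 60}}

```text
time: 2.92
position: [0.4692, -0.3226, 0.0072]
eef_rot: [3.139, -0.002, 0.167]
force: [-1.9, -0.7, 5.9]
opening: 0.0377
finger_force: 59.3
```

Request:
{"api": "servo_tool", "payload": {"deltas": [{"x": -0.06, "y": 0, "z": 0.02, "ax": 0, "ay": 0, "az": 0, "gripper": -0.5}, {"x": -0.14, "y": 0, "z": 0.02, "ax": 0, "ay": 0, "az": 0, "gripper": -0.5}, {"x": -0.24, "y": 0, "z": 0.02, "ax": 0, "ay": 0, "az": 0, "gripper": -0.5}, {"x": -0.34, "y": 0, "z": 0.02, "ax": 0, "ay": 0, "az": 0, "gripper": -0.5}, {"x": -0.44, "y": 0, "z": 0.02, "ax": 0, "ay": 0, "az": 0, "gripper": -0.5}, {"x": -0.54, "y": 0, "z": 0.02, "ax": 0, "ay": 0, "az": 0, "gripper": -0.5}, {"x": -0.62, "y": 0, "z": 0.02, "ax": 0, "ay": 0, "az": 0, "gripper": -0.5}, {"x": -0.7, "y": 0, "z": 0.02, "ax": 0, "ay": 0, "az": 0, "gripper": -0.5}, {"x": -0.8, "y": 0, "z": 0.02, "ax": 0, "ay": 0, "az": 0, "gripper": -0.5}, {"x": -0.9, "y": 0, "z": 0.02, "ax": 0, "ay": 0, "az": 0, "gripper": -0.5}]}}

```text
time: 4.18
position: [0.3778, -0.3355, 0.0025]
eef_rot: [-3.139, 0.002, 0.167]
force: [-0.7, 0.2, -1.4]
opening: 0.0381
finger_force: 60.6
```

```bash
python3 - <<'E'
from h import *
c=snap('side','s3'); to(.585,-.023,.1,85.3)
cv2.imwrite('pics/s3c.png',cv2.resize(c['color'][300:460,260:480],None,fx=3.6,fy=3.6)[:,:,::-1][:600])
E
```

```text
now [ 0.3766 -0.3352  0.0025] [-179.81    0.18    9.56] t 4.225 -> x 2.574 y -2.733 z -0.975 az -0.421
```

View pics/s3c.png

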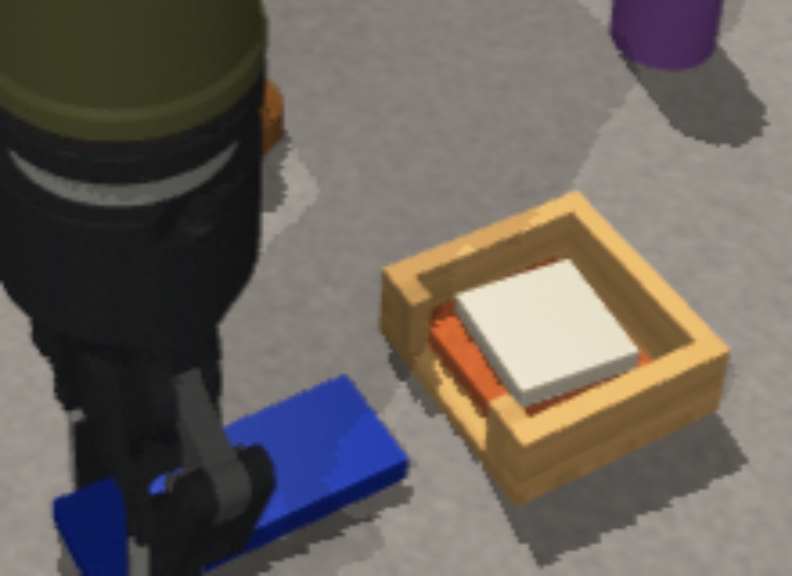

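The tile is clear of the rack, at crop (60–410,375–576). Brown has dropped and white lies flat on it. Next I'll lift, carry to above the tray and look with the wrist camera.

Request:
{"api": "servo_tool", "payload": {"deltas": [{"x": 0, "y": 0, "z": -0.15, "ax": 0, "ay": 0, "az": 0, "gripper": -0.5}, {"x": 0, "y": 0, "z": -0.4, "ax": 0, "ay": 0, "az": 0, "gripper": -0.5}, {"x": 0, "y": 0, "z": -0.75, "ax": 0, "ay": 0, "az": 0, "gripper": -0.5}, {"x": 0, "y": 0, "z": -1, "ax": 0, "ay": 0, "az": 0, "gripper": -0.5}]}}

```text
time: 4.72
position: [0.3806, -0.3368, 0.1057]
eef_rot: [3.14, -0.001, 0.167]
force: [-0.0, -0.8, -1.1]
opening: 0.0381
finger_force: 60.6
```

Request:
{"api": "servo_tool", "payload": {"deltas": [{"x": 0.2, "y": -0.22, "z": 0, "ax": 0, "ay": 0, "az": 0, "gripper": -0.5}, {"x": 0.5, "y": -0.55, "z": 0, "ax": 0, "ay": 0, "az": 0, "gripper": -0.5}, {"x": 0.86, "y": -0.91, "z": 0, "ax": 0, "ay": 0, "az": 0, "gripper": -0.5}]}}

```text
time: 5.1
position: [0.4503, -0.2318, 0.1046]
eef_rot: [3.14, -0.001, 0.165]
force: [0.7, -0.9, -0.9]
opening: 0.0377
finger_force: 60.6
```

Request:
{"api": "servo_tool", "payload": {"deltas": [{"x": 0.43, "y": -0.46, "z": 0, "ax": 0, "ay": 0, "az": 0, "gripper": -0.5}, {"x": 0.86, "y": -0.91, "z": 0, "ax": 0, "ay": 0, "az": 0, "gripper": -0.5}]}}

```text
time: 5.35
position: [0.5204, -0.127, 0.1046]
eef_rot: [3.141, -0.002, 0.167]
force: [1.2, -1.1, -0.9]
opening: 0.038
finger_force: 60.6
```

Request:
{"api": "servo_tool", "payload": {"deltas": [{"x": 0.4, "y": -0.43, "z": 0, "ax": 0, "ay": 0, "az": 0, "gripper": -0.5}, {"x": 0.7, "y": -0.74, "z": 0, "ax": 0, "ay": 0, "az": 0, "gripper": -0.5}, {"x": 0.86, "y": -0.91, "z": 0, "ax": 0, "ay": 0, "az": 0, "gripper": -0.5}, {"x": 0.86, "y": -0.91, "z": 0, "ax": 0, "ay": 0, "az": 0, "gripper": -0.5}]}}

```text
time: 5.85
position: [0.5895, -0.0235, 0.1037]
eef_rot: [3.141, -0.001, 0.169]
force: [-0.4, 0.1, -0.8]
opening: 0.0381
finger_force: 60.6
```

```bash
python3 - <<'E'
from h import *
c=snap('wrist','w3'); to(.585,-.023,.1,85.3)
E
```

```text
now [ 0.5884 -0.0245  0.1035] [1.7997e+02 4.0000e-02 9.6400e+00] t 5.9 -> x -0.031 y -0.021 z 0.035 az -0.420
```

View pics/w3.png

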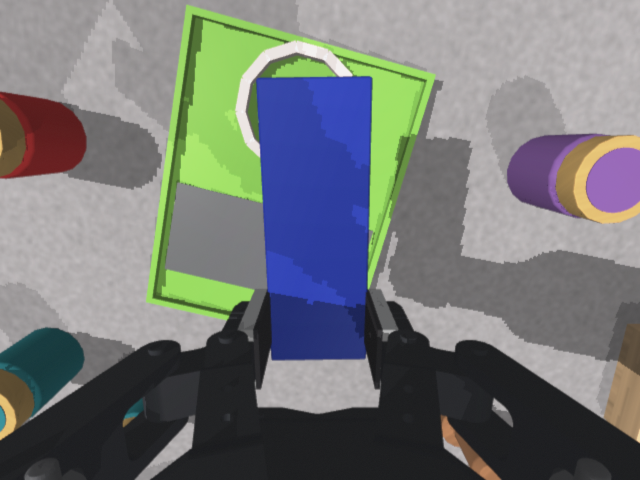

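The wrist view shows the tile level in the grip, from (257,78) to (366,358). Tray rim corners are at (188,6), (434,75) and (150,301), and the pad's left edge runs (176,183)–(167,270).

```bash
python3 - <<'E'
from h import *
W=load('w3'); S=load('scene0')
p=np.array(manip.observe()['position'])
P=plane(W,[(187.5,5.5),(434.5,74),(148.5,301)],.010); print(P.round(4).tolist())
ex,ey=P[0]-P[2],P[0]-P[1]
print('len',np.linalg.norm(ex),np.linalg.norm(ey),'yaw',np.degrees(np.arctan2(ex[1],ex[0])),np.degrees(np.arctan2(ey[1],ey[0]))-90,'centre',(P[1]+P[2])/2)
q=plane(W,[(176,183),(167,270)],.004); print('pad',q.round(4).tolist(),np.linalg.norm(q[0]-q[1]))
for z in (.109,.112,.115):
    t=plane(W,[(257,78),(371,77),(272,360),(366,358.5)],z)[:,:2]; e=(t[0]+t[1]-t[2]-t[3])/2
    print(z,'tile c',t.mean(0).round(4),'L',np.linalg.norm(e).round(4),'w',np.linalg.norm(t[0]-t[1]).round(4),np.linalg.norm(t[2]-t[3]).round(4),'yaw',np.degrees(np.arctan2(e[1],e[0])).round(2),'rel tcp',(t.mean(0)-p[:2]).round(4))
# ring outer ellipse left/top extreme via white mask
hsv=cv2.cvtColor(W['color'],cv2.COLOR_RGB2HSV); m=cv2.inRange(hsv,(0,0,185),(180,60,255)); m[:, :230]=0;m[:,360:]=0;m[165:]=0;m[:35]=0
k=np.argwhere(m)[:,::-1].astype(float); R=plane(W,k,.012)[:,:2]
A=np.c_[2*R,np.ones(len(R))]; s=np.linalg.lstsq(A,(R**2).sum(1),rcond=None)[0]; print('ring',s[:2].round(4),'r',np.sqrt(s[2]+s[0]**2+s[1]**2).round(4),len(R))
E
```

```text
[[0.7197, 0.0735, 0.01], [0.7085, -0.0747, 0.01], [0.5315, 0.0872, 0.01]]
len 0.18867859922342484 0.14857121326145992 yaw -4.178538255841718 -4.317586784342865 centre [0.62002411 0.00626033 0.01      ]
pad [[0.6167, 0.0756, 0.004], [0.5545, 0.0779, 0.004]] 0.062302893063916745
0.109 tile c [ 0.6242 -0.0178] L 0.1118 w 0.0397 0.0405 yaw 10.63 rel tcp [0.0358 0.0067]
0.112 tile c [ 0.6249 -0.0177] L 0.1094 w 0.0389 0.0397 yaw 10.63 rel tcp [0.0365 0.0068]
0.115 tile c [ 0.6257 -0.0176] L 0.107 w 0.038 0.0388 yaw 10.63 rel tcp [0.0372 0.007 ]
ring [0.6748 0.0029] r 0.0344 2172
```

Request:
{"api": "servo_tool", "payload": {"deltas": [{"x": -0.1, "y": 0.01, "z": 0, "ax": 0, "ay": 0, "az": -0.05, "gripper": -0.5}, {"x": -0.1, "y": 0.01, "z": 0, "ax": 0, "ay": 0, "az": -0.11, "gripper": -0.5}, {"x": -0.1, "y": 0.01, "z": 0, "ax": 0, "ay": 0, "az": -0.17, "gripper": -0.5}, {"x": -0.1, "y": 0.01, "z": 0, "ax": 0, "ay": 0, "az": -0.23, "gripper": -0.5}, {"x": -0.1, "y": 0.01, "z": 0, "ax": 0, "ay": 0, "az": -0.29, "gripper": -0.5}, {"x": -0.1, "y": 0.01, "z": 0, "ax": 0, "ay": 0, "az": -0.35, "gripper": -0.5}, {"x": -0.1, "y": 0.01, "z": 0, "ax": 0, "ay": 0, "az": -0.4, "gripper": -0.5}, {"x": -0.1, "y": 0.01, "z": 0, "ax": 0, "ay": 0, "az": -0.418, "gripper": -0.5}, {"x": -0.1, "y": 0.01, "z": 0, "ax": 0, "ay": 0, "az": -0.418, "gripper": -0.5}]}}

```text
time: 7.02
position: [0.5779, -0.0289, 0.1034]
eef_rot: [-3.141, 0.001, 1.477]
force: [-0.2, -0.0, -0.9]
opening: 0.0377
finger_force: 60.6
```

```bash
python3 - <<'E'
from h import *
to(.5788,-.0271,.0055,84.8)
E
```

```text
now [ 0.5779 -0.0289  0.1034] [-1.7994e+02  3.0000e-02  8.4640e+01] t 7.025 -> x 0.018 y 0.008 z 0.979 az -0.001
```

Request:
{"api": "servo_tool", "payload": {"deltas": [{"x": 0.02, "y": 0.01, "z": 0.3, "ax": 0, "ay": 0, "az": 0, "gripper": -0.5}, {"x": 0.02, "y": 0.01, "z": 0.6, "ax": 0, "ay": 0, "az": 0, "gripper": -0.5}, {"x": 0.02, "y": 0.01, "z": 0.8, "ax": 0, "ay": 0, "az": 0, "gripper": -0.5}, {"x": 0.02, "y": 0.01, "z": 0.9, "ax": 0, "ay": 0, "az": 0, "gripper": -0.5}, {"x": 0.02, "y": 0.01, "z": 0.94, "ax": 0, "ay": 0, "az": 0, "gripper": -0.5}, {"x": 0.02, "y": 0.01, "z": 0.96, "ax": 0, "ay": 0, "az": 0, "gripper": -0.5}, {"x": 0.02, "y": 0.01, "z": 0.97, "ax": 0, "ay": 0, "az": 0, "gripper": -0.5}, {"x": 0.02, "y": 0.01, "z": 0.97, "ax": 0, "ay": 0, "az": 0, "gripper": -0.5}]}}

```text
time: 8.02
position: [0.5806, -0.0252, 0.0068]
eef_rot: [3.141, 0.0, 1.48]
force: [0.7, -0.8, -0.3]
opening: 0.0384
finger_force: 60.6
```

Request:
{"api": "servo_tool", "payload": {"deltas": [{"x": 0, "y": 0, "z": 0.008, "ax": 0, "ay": 0, "az": 0, "gripper": -0.5}, {"x": 0, "y": 0, "z": 0.015, "ax": 0, "ay": 0, "az": 0, "gripper": -0.5}, {"x": 0, "y": 0, "z": 0.015, "ax": 0, "ay": 0, "az": 0, "gripper": -0.5}]}}

```text
time: 8.4
position: [0.5805, -0.0252, 0.0054]
eef_rot: [3.141, -0.0, 1.48]
force: [-1.3, -0.1, 4.5]
opening: 0.0382
finger_force: 61.2
```

Contact felt at 4.5 N, so I'll release gently and rise.

Request:
{"api": "servo_tool", "payload": {"deltas": [{"x": 0, "y": 0, "z": 0, "ax": 0, "ay": 0, "az": 0, "gripper": 0.05}, {"x": 0, "y": 0, "z": 0, "ax": 0, "ay": 0, "az": 0, "gripper": 0.25}, {"x": 0, "y": 0, "z": 0, "ax": 0, "ay": 0, "az": 0, "gripper": 0.3}, {"x": 0, "y": 0, "z": 0, "ax": 0, "ay": 0, "az": 0, "gripper": 0.3}, {"x": 0, "y": 0, "z": -0.2, "ax": 0, "ay": 0, "az": 0, "gripper": 0.3}, {"x": 0, "y": 0, "z": -0.6, "ax": 0, "ay": 0, "az": 0, "gripper": 1}, {"x": 0, "y": 0, "z": -1.0, "ax": 0, "ay": 0, "az": 0, "gripper": 1}]}}

```text
time: 9.28
position: [0.5798, -0.0252, 0.1054]
eef_rot: [-3.14, -0.0, 1.48]
force: [0.7, 0.2, 0.9]
opening: 0.0853
finger_force: 0.0
```

Request:
{"api": "servo_tool", "payload": {"deltas": [{"x": 0, "y": 0.3, "z": -0.5, "ax": 0, "ay": 0, "az": 0.05, "gripper": 1}, {"x": 0, "y": 0.6, "z": -0.8, "ax": 0, "ay": 0, "az": 0.1, "gripper": 1}, {"x": -0.4, "y": 0.8, "z": -0.8, "ax": 0, "ay": 0, "az": 0.16, "gripper": 1}, {"x": -0.7, "y": 0.8, "z": -0.8, "ax": 0, "ay": 0, "az": 0.22, "gripper": 1}, {"x": -0.9, "y": 0.8, "z": -0.8, "ax": 0, "ay": 0, "az": 0.28, "gripper": 1}, {"x": -0.9, "y": 0.8, "z": -0.8, "ax": 0, "ay": 0, "az": 0.34, "gripper": 1}, {"x": -0.9, "y": 0.8, "z": -0.8, "ax": 0, "ay": 0, "az": 0.4, "gripper": 1}, {"x": -0.9, "y": 0.8, "z": -0.8, "ax": 0, "ay": 0, "az": 0.46, "gripper": 1}, {"x": -0.9, "y": 0.8, "z": -0.8, "ax": 0, "ay": 0, "az": 0.47, "gripper": 1}]}}

```text
time: 10.4
position: [0.6515, -0.1221, 0.1845]
eef_rot: [-3.141, 0.001, 0.003]
force: [-0.1, 1.0, 0.5]
opening: 0.0852
finger_force: 0.0
```

```bash
python3 - <<'E'
from h import *
c=snap('wrist','w4'); to(.663,-.161,.12,0)
E
```

```text
now [ 0.6516 -0.1221  0.1846] [-1.7999e+02  2.0000e-02  2.0000e-01] t 10.45 -> x 0.113 y 0.390 z 0.646 az 0.001
```

View pics/w4.png

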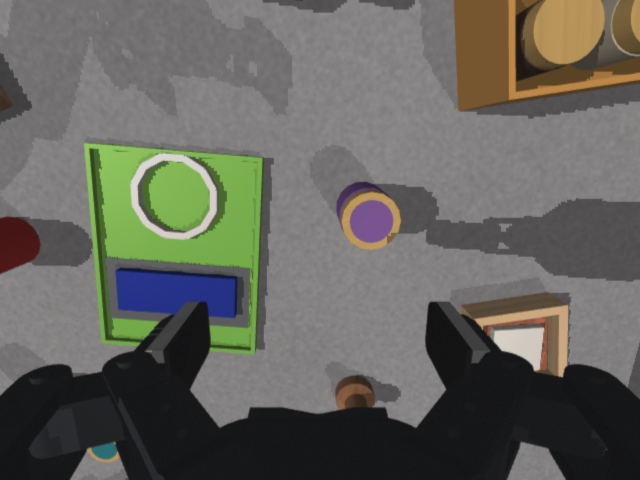

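The tile sits on the pad at (177,293), the ring is at (174,196) and the purple lid at (371,221). I'll compute tray, tile and jar from this view.

```bash
cat >> h.py <<'E'
def ring(c,box,z=.012,th=170):
    hsv=cv2.cvtColor(c['color'],cv2.COLOR_RGB2HSV); m=cv2.inRange(hsv,(0,0,th),(180,60,255))
    k=np.zeros_like(m);k[box[1]:box[3],box[0]:box[2]]=1;m*=k
    n,l,s,_=cv2.connectedComponentsWithStats(m);i=1+s[1:,4].argmax()
    q=max(cv2.findContours((l==i).astype(np.uint8),0,1)[0],key=cv2.contourArea)
    P=plane(c,cv2.convexHull(q).reshape(-1,2),z)[:,:2]; (x,y),r=cv2.minEnclosingCircle((P*1000).astype(np.float32)); return round(x,1),round(y,1),round(r,1)
def disc(c,h0,h1,box,z=.065):
    a=max(comps(c,h0,h1,smin=90,vmin=40,box=box),key=lambda x:x[0]); return a[0],a[1],plane(c,[a[1]],z)[0].round(4)
E
python3 - <<'E'
from h import *
W=load('w4');S=load('scene0');D=load('side0')
print('ring',ring(W,[120,145,230,245]))
P=plane(W,[(85.5,144),(264,157),(254,352.5),(102.5,342)],.010)[:,:2]; print(P.round(4).tolist()); c=P.mean(0)
for i in range(4): e=P[(i+1)%4]-P[i]; print(np.linalg.norm(e).round(4),np.degrees(np.arctan2(e[1],e[0])).round(2))
print('centre',c)
b=max(comps(W,108,126),key=lambda x:x[0]); q=max(cv2.findContours(b[3],0,1)[0],key=cv2.contourArea)
r=cv2.minAreaRect((plane(W,q.reshape(-1,2),.014)[:,:2]*1000).astype(np.float32)); print('tile',r)
cs=comps(W,125,160,smin=60,vmin=110,box=[335,190,405,250]); print([(a,ce,plane(W,[ce],.065).round(4),tri(W,[ce],S,[(243.6,327.3)]).round(4),tri(W,[ce],D,[(448.7,275.8)]).round(4)) for a,ce,_,_ in cs])
E
```

```text
ring (674.4, 3.1, 38.1)
[[0.7189, 0.073], [0.7087, -0.0768], [0.5204, -0.06], [0.5317, 0.0881]]
0.1502 -93.9
0.189 174.89
0.1485 85.67
0.1879 -4.6
centre [0.61993031 0.00607146]
tile ((585.6072387695312, 8.465301513671875), (110.83291625976562, 42.21875), 85.73797607421875)
[(np.int32(1419), [371.1, 221.0], array([[ 0.6652, -0.1619,  0.065 ]]), array([[ 6.654e-01, -1.618e-01,  6.610e-02,  2.000e-04]]), array([[ 0.6637, -0.1607,  0.0651,  0.0038]]))]
```

The tile is within about 4 mm of the pad centre, at yaw 85.7°, which is good. Tray centre is (0.620,0.006), the ring (0.6745,0.003) and the purple jar (0.665,-0.162). Now the purple jar.

Request:
{"api": "servo_tool", "payload": {"deltas": [{"x": 0.134, "y": 0.2, "z": 0.3, "ax": 0, "ay": 0, "az": 0, "gripper": 1}, {"x": 0.134, "y": 0.396, "z": 0.7, "ax": 0, "ay": 0, "az": 0, "gripper": 1}, {"x": 0.134, "y": 0.396, "z": 0.85, "ax": 0, "ay": 0, "az": 0, "gripper": 1}, {"x": 0.134, "y": 0.396, "z": 0.85, "ax": 0, "ay": 0, "az": 0, "gripper": 1}]}}

```text
time: 10.95
position: [0.6642, -0.1608, 0.0985]
eef_rot: [-3.14, 0.003, 0.004]
force: [0.2, -1.0, 0.4]
opening: 0.0856
finger_force: 0.0
```

Request:
{"api": "servo_tool", "payload": {"deltas": [{"x": 0, "y": 0, "z": 0.4, "ax": 0, "ay": 0, "az": 0, "gripper": 1}, {"x": 0, "y": 0, "z": 0.7, "ax": 0, "ay": 0, "az": 0, "gripper": 1}, {"x": 0, "y": 0, "z": 0.85, "ax": 0, "ay": 0, "az": 0, "gripper": 0.7}, {"x": 0, "y": 0, "z": 0.855, "ax": 0, "ay": 0, "az": 0, "gripper": 0.4}, {"x": 0, "y": 0, "z": 0.855, "ax": 0, "ay": 0, "az": 0, "gripper": 0.25}, {"x": 0, "y": 0, "z": 0.855, "ax": 0, "ay": 0, "az": 0, "gripper": 0.1}, {"x": 0, "y": 0, "z": 0.855, "ax": 0, "ay": 0, "az": 0, "gripper": -0.3}, {"x": 0, "y": 0, "z": 0.855, "ax": 0, "ay": 0, "az": 0, "gripper": -0.3}, {"x": 0, "y": 0, "z": 0.855, "ax": 0, "ay": 0, "az": 0, "gripper": -0.3}], "force": 40}}

```text
time: 12.08
position: [0.6666, -0.1619, 0.0162]
eef_rot: [3.141, -0.003, 0.003]
force: [0.4, 0.1, 5.9]
opening: 0.045
finger_force: 41.5
```

```bash
python3 - <<'E'
from h import *
to(.6745,.0027,.1,0)
E
```

```text
now [ 0.6666 -0.1619  0.0162] [179.97  -0.19   0.19] t 12.075 -> x 0.084 y -1.645 z -0.838 az 0.001
```

Request:
{"api": "servo_tool", "payload": {"deltas": [{"x": 0, "y": 0, "z": -0.1, "ax": 0, "ay": 0, "az": 0, "gripper": -0.3}, {"x": 0, "y": 0, "z": -0.3, "ax": 0, "ay": 0, "az": 0, "gripper": -0.3}, {"x": 0.0, "y": -0.1, "z": -0.55, "ax": 0, "ay": 0, "az": 0, "gripper": -0.3}, {"x": 0.05, "y": -0.4, "z": -0.6, "ax": 0, "ay": 0, "az": 0, "gripper": -0.3}, {"x": 0.09, "y": -0.82, "z": -0.6, "ax": 0, "ay": 0, "az": 0, "gripper": -0.3}]}}

```text
time: 12.7
position: [0.6747, -0.0803, 0.0757]
eef_rot: [3.141, -0.002, 0.001]
force: [0.4, 0.2, -1.7]
opening: 0.0449
finger_force: 41.1
```

Request:
{"api": "servo_tool", "payload": {"deltas": [{"x": 0, "y": -0.35, "z": 0, "ax": 0, "ay": 0, "az": 0, "gripper": -0.3}, {"x": 0, "y": -0.65, "z": 0, "ax": 0, "ay": 0, "az": 0, "gripper": -0.3}, {"x": 0, "y": -0.82, "z": 0, "ax": 0, "ay": 0, "az": 0, "gripper": -0.3}, {"x": 0, "y": -0.82, "z": 0, "ax": 0, "ay": 0, "az": 0, "gripper": -0.3}]}}

```text
time: 13.2
position: [0.6736, 0.0032, 0.0744]
eef_rot: [3.141, 0.0, 0.005]
force: [-0.3, -0.8, -0.5]
opening: 0.0452
finger_force: 41.1
```

```bash
python3 - <<'E'
from h import *
c=snap('side','s5');c2=snap('scene','c5'); to(.676,.0027,.0202,0)
for t,k,b in(('S',c2,[290,220,420,360]),('D',c,[330,160,460,270])): print(t,[(a,ce) for a,ce,_,_ in comps(k,125,160,smin=90,box=b)], proj(k,[[.6745,.0027,.012]]))
E
```

```text
now [0.6738 0.0015 0.0744] [179.95  -0.     0.2 ] t 13.3 -> x 0.022 y -0.012 z 0.542 az 0.001
S [(np.int32(192), [360.4, 266.5]), (np.int32(570), [359.4, 295.6])] [[356.95637876 320.11606293]]
D [(np.int32(60), [404.1, 194.4]), (np.int32(431), [401.8, 220.4])] [[405.49012076 249.32644735]]
```

Request:
{"api": "servo_tool", "payload": {"deltas": [{"x": 0.02, "y": -0.01, "z": 0.25, "ax": 0, "ay": 0, "az": 0, "gripper": -0.3}, {"x": 0.02, "y": -0.01, "z": 0.4, "ax": 0, "ay": 0, "az": 0, "gripper": -0.3}, {"x": 0.02, "y": -0.01, "z": 0.48, "ax": 0, "ay": 0, "az": 0, "gripper": -0.3}, {"x": 0.02, "y": -0.01, "z": 0.52, "ax": 0, "ay": 0, "az": 0, "gripper": -0.3}, {"x": 0.02, "y": -0.01, "z": 0.535, "ax": 0, "ay": 0, "az": 0, "gripper": -0.3}, {"x": 0.02, "y": -0.01, "z": 0.54, "ax": 0, "ay": 0, "az": 0, "gripper": -0.3}, {"x": 0.02, "y": -0.01, "z": 0.54, "ax": 0, "ay": 0, "az": 0, "gripper": -0.3}]}}

```text
time: 14.18
position: [0.676, 0.0034, 0.0208]
eef_rot: [3.142, -0.001, 0.004]
force: [-0.2, 0.2, -1.3]
opening: 0.045
finger_force: 41.2
```

Request:
{"api": "servo_tool", "payload": {"deltas": [{"x": 0, "y": 0, "z": 0.01, "ax": 0, "ay": 0, "az": 0, "gripper": -0.3}, {"x": 0, "y": 0, "z": 0.018, "ax": 0, "ay": 0, "az": 0, "gripper": -0.3}, {"x": 0, "y": 0, "z": 0.018, "ax": 0, "ay": 0, "az": 0, "gripper": -0.3}]}}

```text
time: 14.55
position: [0.6761, 0.0034, 0.0202]
eef_rot: [3.142, -0.001, 0.004]
force: [-2.9, -0.5, 6.1]
opening: 0.0451
finger_force: 41.9
```

Request:
{"api": "servo_tool", "payload": {"deltas": [{"x": 0, "y": 0, "z": 0, "ax": 0, "ay": 0, "az": 0, "gripper": 0.2}, {"x": 0, "y": 0, "z": 0, "ax": 0, "ay": 0, "az": 0, "gripper": 0.5}, {"x": 0, "y": 0, "z": 0, "ax": 0, "ay": 0, "az": 0, "gripper": 0.6}, {"x": 0, "y": 0, "z": 0, "ax": 0, "ay": 0, "az": 0, "gripper": 0.6}, {"x": 0, "y": 0, "z": -0.2, "ax": 0, "ay": 0, "az": 0, "gripper": 0.7}, {"x": 0, "y": 0, "z": -0.6, "ax": 0, "ay": 0, "az": 0, "gripper": 1}, {"x": 0, "y": 0, "z": -1.0, "ax": 0, "ay": 0, "az": 0, "gripper": 1}]}}

```text
time: 15.42
position: [0.6753, 0.0034, 0.1189]
eef_rot: [-3.141, 0.001, 0.003]
force: [0.7, 0.0, -0.3]
opening: 0.0853
finger_force: 0.0
```

Request:
{"api": "servo_tool", "payload": {"deltas": [{"x": -0.45, "y": -0.55, "z": -0.4, "ax": 0, "ay": 0, "az": 0, "gripper": 1}, {"x": -0.9, "y": -1, "z": -0.7, "ax": 0, "ay": 0, "az": 0, "gripper": 1}, {"x": -0.9, "y": -1, "z": -0.8, "ax": 0, "ay": 0, "az": 0, "gripper": 1}]}}

```text
time: 15.8
position: [0.5831, 0.1048, 0.1997]
eef_rot: [-3.141, 0.001, 0.005]
force: [-0.5, -0.7, 0.2]
opening: 0.0854
finger_force: 0.0
```

Request:
{"api": "servo_tool", "payload": {"deltas": [{"x": -0.45, "y": -0.6, "z": 0, "ax": 0, "ay": 0, "az": 0, "gripper": 1}, {"x": -0.9, "y": -1, "z": 0, "ax": 0, "ay": 0, "az": 0, "gripper": 1}, {"x": -0.9, "y": -1, "z": 0, "ax": 0, "ay": 0, "az": 0, "gripper": 1}, {"x": -0.9, "y": -1, "z": 0, "ax": 0, "ay": 0, "az": 0, "gripper": 1}]}}

```text
time: 16.3
position: [0.4953, 0.203, 0.1988]
eef_rot: [3.141, -0.001, 0.005]
force: [0.1, -0.6, -0.7]
opening: 0.0856
finger_force: 0.0
```

```bash
python3 - <<'E'
from h import *
c=snap('wrist','w6'); to(.468,.162,.12,0)
E
```

```text
now [0.4962 0.2024 0.1988] [ 1.7997e+02 -9.0000e-02  2.3000e-01] t 16.35 -> x -0.283 y 0.403 z 0.788 az 0.001
```

View pics/w6.png

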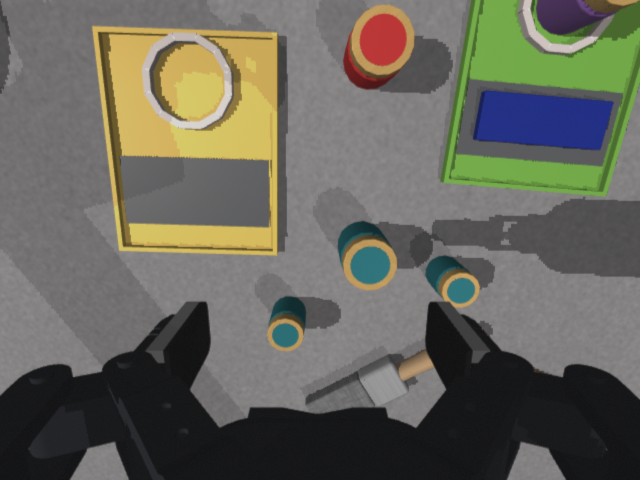

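The wrist view shows the teal jar with the largest lid at (370,265). The small ones are at (285,334) and (460,290). The yellow ring is at (188,82), and the purple jar is upright in its ring at (575,15).

```bash
python3 - <<'E'
from h import *
W=load('w6');S=load('scene0');D=load('side0')
for a,ce,b,_ in comps(W,84,100,smin=90,vmin=70,amin=150): print(a,ce,b,plane(W,[ce],.065).round(4))
ce=max(comps(W,84,100,smin=90,vmin=70,box=[345,238,398,292]),key=lambda x:x[0])[1]
print('teal',ce,tri(W,[ce],S,[(387.3,194.8)]).round(4),tri(W,[ce],D,[(273.6,201.0)]).round(4))
print('ring',ring(W,[135,25,240,135],th=165))
P=plane(W,[(93.5,26.5),(278,32),(277.5,254.5),(120,250)],.010)[:,:2]; print(P.round(4).tolist())
for i in range(4): e=P[(i+1)%4]-P[i]; print(np.linalg.norm(e).round(4),np.degrees(np.arctan2(e[1],e[0])).round(2))
print('centre',P.mean(0))
q=plane(W,[(121,156),(269.5,159),(270,227.5),(127,224)],.004)[:,:2];print('pad',q.round(4).tolist(),q.mean(0),np.linalg.norm(q-np.roll(q,-1,0),axis=1))
E
```

```text
265 [346.4, 240.7] [338, 228, 35, 35] [[0.4904 0.1798 0.065 ]]
1101 [369.8, 264.7] [351, 247, 39, 36] [[0.4705 0.1605 0.065 ]]
355 [435.1, 273.4] [426, 259, 30, 33] [[0.4633 0.1074 0.065 ]]
502 [460.6, 290.2] [448, 279, 26, 24] [[0.4488 0.0852 0.065 ]]
449 [284.8, 334.9] [273, 324, 25, 23] [[0.4073 0.2299 0.065 ]]
teal [369.8, 264.7] [[0.4705 0.1603 0.0657 0.0007]] [[0.4689 0.161  0.0654 0.0035]]
ring (613.3, 312.5, 37.8)
[[0.6546, 0.3851], [0.6513, 0.2355], [0.4617, 0.2406], [0.4655, 0.3903]]
0.1497 -91.26
0.1897 178.45
0.1497 88.55
0.1892 -1.57
centre [0.55828227 0.31284413]
pad [[0.5523, 0.3803], [0.5502, 0.2462], [0.4867, 0.2477], [0.4895, 0.3834]] [0.51966544 0.31440434] [0.13403258 0.06356957 0.13568673 0.06286715]
```

The teal lid triangulates to 65 mm at (0.470,0.1605). Both yellow tray markers agree: ring (0.613,0.3118), pad (0.520,0.314). I'll grip at yaw 95° to stay clear of the small jars.

Request:
{"api": "servo_tool", "payload": {"deltas": [{"x": -0.13, "y": 0.2, "z": 0, "ax": 0, "ay": 0, "az": -0.05, "gripper": 1}, {"x": -0.262, "y": 0.42, "z": 0, "ax": 0, "ay": 0, "az": -0.11, "gripper": 1}, {"x": -0.262, "y": 0.42, "z": 0, "ax": 0, "ay": 0, "az": -0.17, "gripper": 1}, {"x": -0.262, "y": 0.42, "z": 0, "ax": 0, "ay": 0, "az": -0.23, "gripper": 1}, {"x": -0.262, "y": 0.42, "z": 0, "ax": 0, "ay": 0, "az": -0.29, "gripper": 1}, {"x": -0.262, "y": 0.42, "z": 0.2, "ax": 0, "ay": 0, "az": -0.35, "gripper": 1}, {"x": -0.262, "y": 0.42, "z": 0.5, "ax": 0, "ay": 0, "az": -0.41, "gripper": 1}, {"x": -0.262, "y": 0.42, "z": 0.8, "ax": 0, "ay": 0, "az": -0.47, "gripper": 1}, {"x": -0.262, "y": 0.42, "z": 0.9, "ax": 0, "ay": 0, "az": -0.527, "gripper": 1}, {"x": -0.262, "y": 0.42, "z": 0.9, "ax": 0, "ay": 0, "az": -0.527, "gripper": 1}]}}

```text
time: 17.6
position: [0.4699, 0.1593, 0.1074]
eef_rot: [-3.14, 0.001, 1.655]
force: [0.5, -0.6, 0.9]
opening: 0.0855
finger_force: 0.0
```

```bash
python3 - <<'E'
from h import *
to(.470,.1605,.0145,95)
E
```

```text
now [0.4699 0.1593 0.1074] [-1.7991e+02  4.0000e-02  9.4830e+01] t 17.6 -> x 0.012 y 0.002 z 0.929 az -0.001
```

Request:
{"api": "servo_tool", "payload": {"deltas": [{"x": 0.01, "y": 0, "z": 0.4, "ax": 0, "ay": 0, "az": 0, "gripper": 1}, {"x": 0.01, "y": 0, "z": 0.75, "ax": 0, "ay": 0, "az": 0, "gripper": 1}, {"x": 0.01, "y": 0, "z": 0.92, "ax": 0, "ay": 0, "az": 0, "gripper": 0.7}, {"x": 0.01, "y": 0, "z": 0.93, "ax": 0, "ay": 0, "az": 0, "gripper": 0.4}, {"x": 0.01, "y": 0, "z": 0.93, "ax": 0, "ay": 0, "az": 0, "gripper": 0.25}, {"x": 0.01, "y": 0, "z": 0.93, "ax": 0, "ay": 0, "az": 0, "gripper": 0.1}, {"x": 0.01, "y": 0, "z": 0.93, "ax": 0, "ay": 0, "az": 0, "gripper": -0.3}, {"x": 0.01, "y": 0, "z": 0.93, "ax": 0, "ay": 0, "az": 0, "gripper": -0.3}, {"x": 0.01, "y": 0, "z": 0.93, "ax": 0, "ay": 0, "az": 0, "gripper": -0.3}], "force": 40}}

```text
time: 18.73
position: [0.4699, 0.1618, 0.0167]
eef_rot: [3.139, -0.0, 1.659]
force: [0.5, -0.7, 7.0]
opening: 0.0444
finger_force: 41.3
```

```bash
python3 - <<'E'
from h import *
to(.613,.3115,.08,95)
E
```

```text
now [0.4699 0.1618 0.0167] [ 1.7985e+02 -1.0000e-02  9.5050e+01] t 18.725 -> x 1.366 y 1.557 z -0.633 az 0.000
```

Request:
{"api": "servo_tool", "payload": {"deltas": [{"x": 0, "y": 0, "z": -0.1, "ax": 0, "ay": 0, "az": 0, "gripper": -0.3}, {"x": 0, "y": 0, "z": -0.3, "ax": 0, "ay": 0, "az": 0, "gripper": -0.3}, {"x": 0.05, "y": 0.05, "z": -0.55, "ax": 0, "ay": 0, "az": 0, "gripper": -0.3}, {"x": 0.3, "y": 0.35, "z": -0.6, "ax": 0, "ay": 0, "az": 0, "gripper": -0.3}, {"x": 0.69, "y": 0.78, "z": -0.6, "ax": 0, "ay": 0, "az": 0, "gripper": -0.3}]}}

```text
time: 19.35
position: [0.5403, 0.2371, 0.0771]
eef_rot: [3.141, 0.0, 1.658]
force: [1.1, -0.0, -1.0]
opening: 0.0446
finger_force: 41.3
```

Request:
{"api": "servo_tool", "payload": {"deltas": [{"x": 0.3, "y": 0.35, "z": 0, "ax": 0, "ay": 0, "az": 0, "gripper": -0.3}, {"x": 0.55, "y": 0.62, "z": 0, "ax": 0, "ay": 0, "az": 0, "gripper": -0.3}, {"x": 0.69, "y": 0.78, "z": 0, "ax": 0, "ay": 0, "az": 0, "gripper": -0.3}, {"x": 0.69, "y": 0.78, "z": 0, "ax": 0, "ay": 0, "az": 0, "gripper": -0.3}]}}

```text
time: 19.85
position: [0.6128, 0.314, 0.0756]
eef_rot: [3.141, -0.0, 1.66]
force: [-1.1, 0.4, -1.4]
opening: 0.0443
finger_force: 41.2
```

```bash
python3 - <<'E'
from h import *
to(.613,.3128,.0207,95)
E
```

```text
now [0.6128 0.314  0.0756] [ 1.7995e+02 -2.0000e-02  9.5120e+01] t 19.85 -> x -0.012 y 0.001 z 0.549 az 0.001
```

Request:
{"api": "servo_tool", "payload": {"deltas": [{"x": -0.01, "y": 0, "z": 0.25, "ax": 0, "ay": 0, "az": 0, "gripper": -0.3}, {"x": -0.01, "y": 0, "z": 0.4, "ax": 0, "ay": 0, "az": 0, "gripper": -0.3}, {"x": -0.01, "y": 0, "z": 0.48, "ax": 0, "ay": 0, "az": 0, "gripper": -0.3}, {"x": -0.01, "y": 0, "z": 0.52, "ax": 0, "ay": 0, "az": 0, "gripper": -0.3}, {"x": -0.01, "y": 0, "z": 0.54, "ax": 0, "ay": 0, "az": 0, "gripper": -0.3}, {"x": -0.01, "y": 0, "z": 0.55, "ax": 0, "ay": 0, "az": 0, "gripper": -0.3}, {"x": -0.01, "y": 0, "z": 0.56, "ax": 0, "ay": 0, "az": 0, "gripper": -0.3}, {"x": -0.01, "y": 0, "z": 0.56, "ax": 0, "ay": 0, "az": 0, "gripper": -0.3}]}}

```text
time: 20.85
position: [0.6125, 0.312, 0.0208]
eef_rot: [3.14, -0.0, 1.659]
force: [-1.5, -0.3, 5.1]
opening: 0.0449
finger_force: 41.8
```

Request:
{"api": "servo_tool", "payload": {"deltas": [{"x": 0, "y": 0, "z": 0, "ax": 0, "ay": 0, "az": 0, "gripper": 0.2}, {"x": 0, "y": 0, "z": 0, "ax": 0, "ay": 0, "az": 0, "gripper": 0.5}, {"x": 0, "y": 0, "z": 0, "ax": 0, "ay": 0, "az": 0, "gripper": 0.6}, {"x": 0, "y": 0, "z": 0, "ax": 0, "ay": 0, "az": 0, "gripper": 0.6}, {"x": 0, "y": 0, "z": -0.2, "ax": 0, "ay": 0, "az": 0, "gripper": 0.7}, {"x": 0, "y": 0, "z": -0.6, "ax": 0, "ay": 0, "az": 0, "gripper": 1}, {"x": 0, "y": 0, "z": -1.0, "ax": 0, "ay": 0, "az": 0, "gripper": 1}]}}

```text
time: 21.72
position: [0.6118, 0.3117, 0.1199]
eef_rot: [-3.14, 0.0, 1.659]
force: [0.9, 0.7, -0.1]
opening: 0.0854
finger_force: 0.0
```

Request:
{"api": "servo_tool", "payload": {"deltas": [{"x": -0.4, "y": -0.18, "z": -0.4, "ax": 0, "ay": 0, "az": 0, "gripper": 1}, {"x": -0.916, "y": -0.366, "z": -0.7, "ax": 0, "ay": 0, "az": 0, "gripper": 1}, {"x": -0.916, "y": -0.366, "z": -0.7, "ax": 0, "ay": 0, "az": 0, "gripper": 1}]}}

```text
time: 22.1
position: [0.5843, 0.2147, 0.1928]
eef_rot: [3.137, 0.0, 1.656]
force: [0.1, -0.1, -0.8]
opening: 0.0859
finger_force: 0.0
```

Request:
{"api": "servo_tool", "payload": {"deltas": [{"x": -0.5, "y": -0.2, "z": 0, "ax": 0, "ay": 0, "az": 0, "gripper": 1}, {"x": -0.916, "y": -0.366, "z": 0, "ax": 0, "ay": 0, "az": 0, "gripper": 1}]}}

```text
time: 22.35
position: [0.5549, 0.1225, 0.1888]
eef_rot: [-3.141, -0.0, 1.66]
force: [0.6, 0.1, 0.1]
opening: 0.0854
finger_force: 0.0
```

Request:
{"api": "servo_tool", "payload": {"deltas": [{"x": -0.5, "y": -0.2, "z": 0, "ax": 0, "ay": 0, "az": 0, "gripper": 1}, {"x": -0.916, "y": -0.366, "z": 0, "ax": 0, "ay": 0, "az": 0, "gripper": 1}]}}

```text
time: 22.6
position: [0.5264, 0.0276, 0.1887]
eef_rot: [-3.141, -0.0, 1.659]
force: [0.9, 0.7, 0.1]
opening: 0.0857
finger_force: 0.0
```

Request:
{"api": "servo_tool", "payload": {"deltas": [{"x": -0.5, "y": -0.2, "z": 0, "ax": 0, "ay": 0, "az": 0, "gripper": 1}, {"x": -0.916, "y": -0.366, "z": 0, "ax": 0, "ay": 0, "az": 0, "gripper": 1}]}}

```text
time: 22.85
position: [0.4983, -0.067, 0.1888]
eef_rot: [-3.141, -0.001, 1.659]
force: [1.1, -0.0, -0.3]
opening: 0.0854
finger_force: 0.0
```

Request:
{"api": "servo_tool", "payload": {"deltas": [{"x": -0.5, "y": -0.2, "z": 0, "ax": 0, "ay": 0, "az": 0, "gripper": 1}, {"x": -0.916, "y": -0.366, "z": 0, "ax": 0, "ay": 0, "az": 0, "gripper": 1}, {"x": -0.916, "y": -0.366, "z": 0, "ax": 0, "ay": 0, "az": 0, "gripper": 1}, {"x": -0.916, "y": -0.366, "z": 0, "ax": 0, "ay": 0, "az": 0, "gripper": 1}]}}

```text
time: 23.35
position: [0.4705, -0.1599, 0.1889]
eef_rot: [-3.141, -0.001, 1.659]
force: [-0.1, 0.2, -0.8]
opening: 0.0855
finger_force: 0.0
```

```bash
python3 - <<'E'
from h import *
c=snap('wrist','w7'); to(.469,-.161,.1,95)
E
```

```text
now [ 0.4706 -0.1595  0.189 ] [-1.7998e+02 -6.0000e-02  9.5090e+01] t 23.4 -> x -0.014 y -0.017 z 0.890 az 0.001
```

View pics/w7.png

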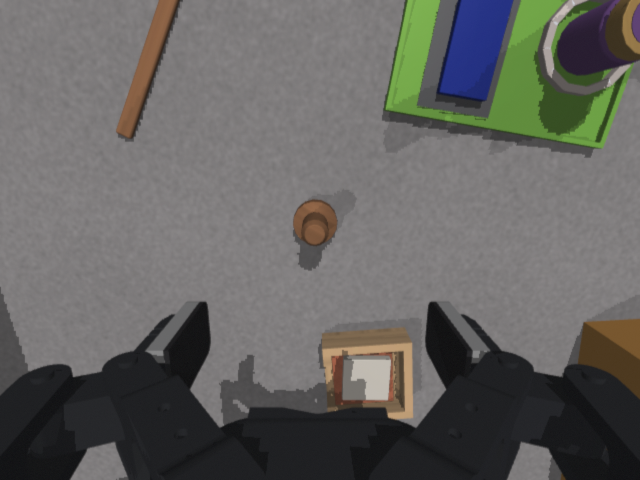

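The wrist view shows the stamp base at (315,221) and its handle top at (315,231). I'll triangulate that against the earlier views.

```bash
python3 - <<'E'
from h import *
W=load('w7');S=load('scene0');D=load('side0');W2=load('w2')
print(plane(W,[(315.5,231)],.055).round(4),plane(W,[(315,221.5)],.010).round(4))
for c,p in((S,(217.2,243.5)),(D,(324.8,305)),(W2,(109,133))): print(tri(W,[(315.5,231)],c,[p]).round(4))
print('base',tri(W,[(315,221)],W2,[(142,134)]).round(4))
hsv=W['color'][330:420,320:415]; print(plane(W,[(343,360),(395,360),(392,400),(349,399)],.025).mean(0).round(4))
E
```

```text
[[ 0.4698 -0.1586  0.055 ]] [[ 0.4692 -0.1606  0.01  ]]
[[ 4.697e-01 -1.585e-01  5.570e-02  2.000e-04]]
[[ 0.4683 -0.158   0.0555  0.0031]]
[[ 0.4695 -0.1596  0.051   0.0006]]
base [[ 0.4696 -0.1619  0.0012  0.0007]]
[ 0.5358 -0.3102  0.025 ]
```

Request:
{"api": "servo_tool", "payload": {"deltas": [{"x": 0, "y": -0.01, "z": 0.4, "ax": 0, "ay": 0, "az": 0, "gripper": 1}, {"x": 0, "y": -0.01, "z": 0.8, "ax": 0, "ay": 0, "az": 0, "gripper": 1}, {"x": 0, "y": -0.01, "z": 0.8, "ax": 0, "ay": 0, "az": 0, "gripper": 1}]}}

```text
time: 23.78
position: [0.4671, -0.158, 0.107]
eef_rot: [-3.135, -0.004, 1.661]
force: [-0.6, 0.1, 0.3]
opening: 0.0854
finger_force: 0.0
```

Request:
{"api": "servo_tool", "payload": {"deltas": [{"x": 0, "y": 0, "z": 0.4, "ax": 0, "ay": 0, "az": 0, "gripper": 1}, {"x": 0, "y": 0, "z": 0.75, "ax": 0, "ay": 0, "az": 0, "gripper": 0.8}, {"x": 0, "y": 0, "z": 0.88, "ax": 0, "ay": 0, "az": 0, "gripper": 0.5}, {"x": 0, "y": 0, "z": 0.89, "ax": 0, "ay": 0, "az": 0, "gripper": 0.1}, {"x": 0, "y": 0, "z": 0.89, "ax": 0, "ay": 0, "az": 0, "gripper": -0.25}, {"x": 0, "y": 0, "z": 0.89, "ax": 0, "ay": 0, "az": 0, "gripper": -0.4}, {"x": 0, "y": 0, "z": 0.89, "ax": 0, "ay": 0, "az": 0, "gripper": -0.8}, {"x": 0, "y": 0, "z": 0.89, "ax": 0, "ay": 0, "az": 0, "gripper": -0.8}, {"x": 0, "y": 0, "z": 0.89, "ax": 0, "ay": 0, "az": 0, "gripper": -0.8}], "force": 30}}

```text
time: 24.9
position: [0.4701, -0.1609, 0.0217]
eef_rot: [3.139, 0.001, 1.659]
force: [-0.2, 0.4, 5.8]
opening: 0.0209
finger_force: 29.3
```

```bash
python3 - <<'E'
from h import *
to(.520,.3140,.11,95)
E
```

```text
now [ 0.4701 -0.1609  0.0217] [1.7988e+02 6.0000e-02 9.5050e+01] t 24.9 -> x 4.687 y 0.915 z -0.883 az 0.000
```

Request:
{"api": "servo_tool", "payload": {"deltas": [{"x": 0, "y": 0, "z": -0.1, "ax": 0, "ay": 0, "az": 0, "gripper": -0.8}, {"x": 0, "y": 0, "z": -0.35, "ax": 0, "ay": 0, "az": 0, "gripper": -0.8}, {"x": 0, "y": 0, "z": -0.7, "ax": 0, "ay": 0, "az": 0, "gripper": -0.8}, {"x": 0, "y": 0, "z": -0.9, "ax": 0, "ay": 0, "az": 0, "gripper": -0.8}]}}

```text
time: 25.4
position: [0.4699, -0.1609, 0.1128]
eef_rot: [3.139, 0.001, 1.659]
force: [0.1, 0.4, -1.2]
opening: 0.0207
finger_force: 29.5
```

Request:
{"api": "servo_tool", "payload": {"deltas": [{"x": 0.2, "y": 0.04, "z": 0, "ax": 0, "ay": 0, "az": 0, "gripper": -0.8}, {"x": 0.5, "y": 0.1, "z": 0, "ax": 0, "ay": 0, "az": 0, "gripper": -0.8}, {"x": 0.937, "y": 0.183, "z": 0, "ax": 0, "ay": 0, "az": 0, "gripper": -0.8}]}}

```text
time: 25.78
position: [0.4797, -0.0656, 0.1114]
eef_rot: [3.14, 0.001, 1.657]
force: [0.3, 0.6, -0.6]
opening: 0.0212
finger_force: 29.5
```

Request:
{"api": "servo_tool", "payload": {"deltas": [{"x": 0.47, "y": 0.09, "z": 0, "ax": 0, "ay": 0, "az": 0, "gripper": -0.8}, {"x": 0.937, "y": 0.183, "z": 0, "ax": 0, "ay": 0, "az": 0, "gripper": -0.8}]}}

```text
time: 26.02
position: [0.4893, 0.0306, 0.1112]
eef_rot: [3.141, 0.0, 1.659]
force: [0.6, 0.2, -0.5]
opening: 0.0216
finger_force: 29.5
```

Request:
{"api": "servo_tool", "payload": {"deltas": [{"x": 0.47, "y": 0.09, "z": 0, "ax": 0, "ay": 0, "az": 0, "gripper": -0.8}, {"x": 0.937, "y": 0.183, "z": 0, "ax": 0, "ay": 0, "az": 0, "gripper": -0.8}]}}

```text
time: 26.28
position: [0.4992, 0.1257, 0.1113]
eef_rot: [3.141, 0.0, 1.659]
force: [-0.4, -0.1, -1.1]
opening: 0.0211
finger_force: 29.5
```

Request:
{"api": "servo_tool", "payload": {"deltas": [{"x": 0.47, "y": 0.09, "z": 0, "ax": 0, "ay": 0, "az": 0, "gripper": -0.8}, {"x": 0.937, "y": 0.183, "z": 0, "ax": 0, "ay": 0, "az": 0, "gripper": -0.8}]}}

```text
time: 26.52
position: [0.5091, 0.2207, 0.1112]
eef_rot: [3.141, 0.0, 1.659]
force: [0.5, 0.1, -1.2]
opening: 0.0208
finger_force: 29.5
```

Request:
{"api": "servo_tool", "payload": {"deltas": [{"x": 0.4, "y": 0.08, "z": 0, "ax": 0, "ay": 0, "az": 0, "gripper": -0.8}, {"x": 0.75, "y": 0.15, "z": 0, "ax": 0, "ay": 0, "az": 0, "gripper": -0.8}, {"x": 0.937, "y": 0.183, "z": 0, "ax": 0, "ay": 0, "az": 0, "gripper": -0.8}, {"x": 0.937, "y": 0.183, "z": 0, "ax": 0, "ay": 0, "az": 0, "gripper": -0.8}]}}

```text
time: 27.02
position: [0.5191, 0.3148, 0.1107]
eef_rot: [3.141, 0.0, 1.661]
force: [0.3, 0.2, -0.9]
opening: 0.0211
finger_force: 29.5
```

```bash
python3 - <<'E'
from h import *
to(.520,.3140,.0257,95)
E
```

```text
now [0.5191 0.3148 0.1107] [1.7998e+02 1.0000e-02 9.5160e+01] t 27.025 -> x -0.009 y 0.009 z 0.850 az 0.001
```

Request:
{"api": "servo_tool", "payload": {"deltas": [{"x": 0, "y": 0.01, "z": 0.3, "ax": 0, "ay": 0, "az": 0, "gripper": -0.8}, {"x": 0, "y": 0.01, "z": 0.55, "ax": 0, "ay": 0, "az": 0, "gripper": -0.8}, {"x": 0, "y": 0.01, "z": 0.72, "ax": 0, "ay": 0, "az": 0, "gripper": -0.8}, {"x": 0, "y": 0.01, "z": 0.8, "ax": 0, "ay": 0, "az": 0, "gripper": -0.8}, {"x": 0, "y": 0.01, "z": 0.83, "ax": 0, "ay": 0, "az": 0, "gripper": -0.8}, {"x": 0, "y": 0.01, "z": 0.845, "ax": 0, "ay": 0, "az": 0, "gripper": -0.8}, {"x": 0, "y": 0.01, "z": 0.855, "ax": 0, "ay": 0, "az": 0, "gripper": -0.8}, {"x": 0, "y": 0.01, "z": 0.86, "ax": 0, "ay": 0, "az": 0, "gripper": -0.8}, {"x": 0, "y": 0.01, "z": 0.86, "ax": 0, "ay": 0, "az": 0, "gripper": -0.8}]}}

```text
time: 28.15
position: [0.5206, 0.3146, 0.0258]
eef_rot: [3.14, -0.001, 1.659]
force: [-0.7, -0.3, 5.1]
opening: 0.0209
finger_force: 30.1
```

Request:
{"api": "servo_tool", "payload": {"deltas": [{"x": 0, "y": 0, "z": 0, "ax": 0, "ay": 0, "az": 0, "gripper": -0.3}, {"x": 0, "y": 0, "z": 0, "ax": 0, "ay": 0, "az": 0, "gripper": 0.1}, {"x": 0, "y": 0, "z": 0, "ax": 0, "ay": 0, "az": 0, "gripper": 0.3}, {"x": 0, "y": 0, "z": 0, "ax": 0, "ay": 0, "az": 0, "gripper": 0.3}, {"x": 0, "y": 0, "z": -0.2, "ax": 0, "ay": 0, "az": 0, "gripper": 0.4}, {"x": 0, "y": 0, "z": -0.6, "ax": 0, "ay": 0, "az": 0, "gripper": 0.6}, {"x": 0, "y": 0, "z": -1.0, "ax": 0, "ay": 0, "az": 0, "gripper": 1}]}}

```text
time: 29.02
position: [0.5197, 0.314, 0.125]
eef_rot: [-3.14, 0.001, 1.659]
force: [0.6, -0.2, -0.1]
opening: 0.0839
finger_force: 0.0
```

Request:
{"api": "servo_tool", "payload": {"deltas": [{"x": -0.5, "y": -0.2, "z": -0.5, "ax": 0, "ay": 0, "az": 0, "gripper": 1}, {"x": -0.9, "y": -0.4, "z": -1, "ax": 0, "ay": 0, "az": 0, "gripper": 1}, {"x": -0.9, "y": -0.4, "z": -1, "ax": 0, "ay": 0, "az": 0, "gripper": 1}, {"x": -0.9, "y": -0.4, "z": -1, "ax": 0, "ay": 0, "az": 0, "gripper": 1}]}}

```text
time: 29.52
position: [0.4886, 0.221, 0.2253]
eef_rot: [3.139, -0.001, 1.658]
force: [0.7, 0.1, -0.3]
opening: 0.0855
finger_force: 0.0
```

```bash
python3 - <<'E'
from h import *
S=snap('scene','c9');D=snap('side','d9');W=snap('wrist','w9')
cv2.imwrite('pics/final.png',np.vstack([S['color'][150:370,60:560],D['color'][150:450,200:500].repeat(1,0)[:,:300] if 0 else cv2.resize(D['color'][160:450,190:500],(500,360))])[:,:,::-1])
E
```

```text
(no output)
```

View pics/final.png

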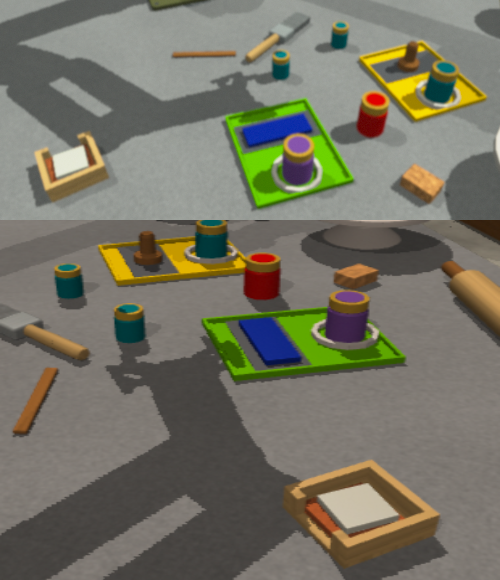

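View pics/w9.png

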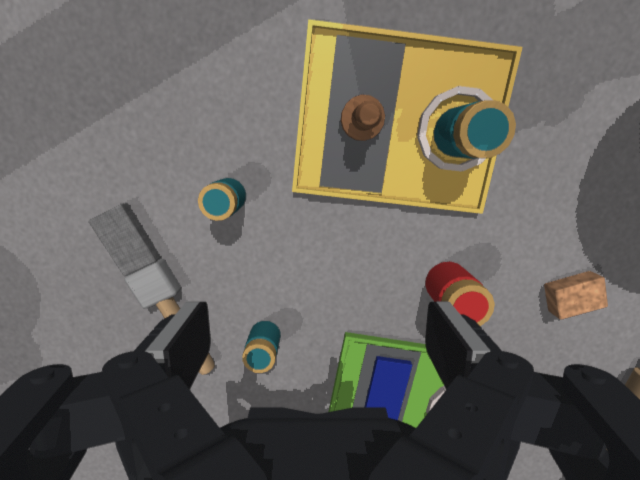

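All pieces look placed: the stamp at (364,117) on its pad and the jars upright in their rings. One last check of the numbers before handing in.

```bash
python3 - <<'E'
from h import *
S,D,W=load('c9'),load('d9'),load('w9')
def fr(p,c,yaw): 
    d=np.array(p[:2])-c;a=np.radians(yaw);return (np.array([[np.cos(a),np.sin(a)],[-np.sin(a),np.cos(a)]])@d).round(4)
G=(np.array([.620,.0062]),-4.5);Y=(np.array([.5582,.3128]),-1.5);K=(np.array([.533,-.311]),9.6)
dd=lambda c,h,b,v=60:max(comps(c,*h,smin=90,vmin=v,box=b),key=lambda x:x[0])
s=[x for x in comps(S,125,160,smin=90) ]; d=[x for x in comps(D,125,160,smin=90) if x[1][0]<500]
top=lambda L:min(L,key=lambda x:x[1][1])[1]
t=tri(S,[top(s)],D,[top(d)])[0]; print('purple',t.round(4),fr(t,*G))
u=dd(W,(84,100),[470,105,510,152],80)[1]; us=top([x for x in comps(S,84,100,smin=90,box=[480,205,520,260])])
t=plane(W,[u],.069)[0]; print('teal',t.round(4),fr(t,*Y)); t=tri(W,[u],S,[us])[0]; print(t.round(4),fr(t,*Y))
t=plane(W,[(361.5,117)],.016)[0]; print('stamp',fr(t,*Y), fr(plane(W,[(368,109)],.06)[0],*Y))
for n,c,b,bt in(('S',S,[100,285,165,335],0),('D',D,[370,380,450,440],0)):
    hsv=cv2.cvtColor(c['color'],cv2.COLOR_RGB2HSV); m=cv2.inRange(hsv,(0,0,150),(180,60,255)); k=np.zeros_like(m);k[b[1]:b[3],b[0]:b[2]]=1;m*=k
    _,l,st,ce=cv2.connectedComponentsWithStats(m);i=1+st[1:,4].argmax();t=plane(c,[ce[i]],.023)[0];print('white',n,st[i],t.round(4),fr(t,*K))
t=tri(S,[dd(S,(0,4),[415,235,450,258],100)[1]],W,[dd(W,(0,4),[450,285,490,322],130)[1]])[0]; print('red',t.round(4))
E
```

```text
purple [0.6723 0.0043 0.0684 0.0026] [0.0522 0.0022]
teal [0.6141 0.3111 0.069 ] [ 0.0559 -0.0002]
[6.137e-01 3.109e-01 6.930e-02 6.000e-04] [ 0.0555 -0.0005]
stamp [-0.0377  0.0013] [-0.038   0.0044]
white S [ 100  285   49   42 1151] [ 0.5172 -0.3185  0.023 ] [-0.0169 -0.0047]
white D [387 380  50  29 908] [ 0.5288 -0.3119  0.023 ] [-0.0043 -0.0002]
red [0.6328 0.1598 0.0648 0.0026]
```

All checks pass: both jars are within 4 mm of their ring centres, the stamp is within 2 mm at its base, white is near the rack's middle, and red hasn't moved. White S's offset comes from bright surroundings in its mask; the side and wrist views agree it's within 5 mm. Handing in.

```bash
python3 -c "
from bench import manip
print(manip.job_done())"
```

```text
the job is handed in; nothing more can be done
None
```

I built both kits and handed the job in at about 30 s of robot time, with every placement checked by camera inside its tolerance, though no verdict was returned.

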